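Child-locked hob knob: feel, push and turn to the fourth mark

TASK

Switch on the hot plate under the lidded saucepan: use that plate's own knob (left knob for the left plate, right for the right). The knobs have a child lock: feel, a little to either side of OFF, for the spot where the knob can be pushed right in, keep it in while you start turning clockwise, go on to the fourth heat mark so that it clicks in there, and let go. Leave the other knob at OFF and do not shift the pans, the mug or the pepper mill.

Things in the scene. Friction and masses are not known exactly. Their poses are not given: they have to be found in the camera images.
- hob: white two-plate countertop hob, fixed, 360 mm deep (x), 460 wide (y), top at 85 mm. Origin on the worktop under its middle; x to its rear, away from the robot, y to its left, z up. Two black plates, radius 80, 8 mm proud. Its front 116 mm is a control panel sloping 20 degrees down towards the robot, with two knobs 128 mm in front of the origin, 115 mm left and right.
- dial_left (a point): point on the panel's surface under the left knob, on the knob's axis; x up the slope, y to the hob's left, z out of the panel. Round it at 38 mm the panel bears a black bar at OFF (up the slope) and, clockwise, six black dots of growing size, 40 degrees apart: the heat marks, first to sixth.
- dial_right (a point): point on the panel's surface under the right knob, on the knob's axis; x up the slope, y to the hob's left, z out of the panel. Round it at 38 mm the panel bears a black bar at OFF (up the slope) and, clockwise, six black dots of growing size, 40 degrees apart: the heat marks, first to sixth.
- burner_left (a point): centre of the top of the left (+y of the hob) plate, 93 mm above the worktop
- burner_right (a point): centre of the top of the right (-y of the hob) plate, 93 mm above the worktop
- knob_left_grip (a point): centre of the left knob's bar grip, on the knob's axis. Black bar 46 mm long, 14 thick, 28 tall; point 12 mm under its flat top, 16 above the skirt (round foot 48 across, 8 thick, 9.5 mm off the panel). x along the bar to its pointer end (white line; up the slope at OFF), y across it (pinch so), z out of the panel along the axis. Pushes in 9 mm along -z: spring 2 N at first, 5 N at the firm stop.
- knob_right_grip (a point): centre of the right knob's bar grip, on the knob's axis. Black bar 46 mm long, 14 thick, 28 tall; point 12 mm under its flat top, 16 above the skirt (round foot 48 across, 8 thick, 9.5 mm off the panel). x along the bar to its pointer end (white line; up the slope at OFF), y across it (pinch so), z out of the panel along the axis. Pushes in 9 mm along -z: spring 2 N at first, 5 N at the firm stop.
- knob_left (a joint): left knob's angle, rad, 0 at OFF, grows clockwise; clicks each 0.698: fourth mark 2.793, last 4.189; 0.17 N m a click. Child lock: at OFF it turns only 0.3 either way and springs back, and pushes in only 1 mm, then hard; but at one unseen angle between -0.25 and 0.25 (new each time, 0.05 to spare either way) it sinks all 9 mm. Keep it in, turn to 1.15 or more: free, no push needed; it rises.
- knob_right (a joint): right knob's angle, rad, 0 at OFF, grows clockwise; clicks each 0.698: fourth mark 2.793, last 4.189; 0.17 N m a click. Child lock: at OFF it turns only 0.3 either way and springs back, and pushes in only 1 mm, then hard; but at one unseen angle between -0.25 and 0.25 (new each time, 0.05 to spare either way) it sinks all 9 mm. Keep it in, turn to 1.15 or more: free, no push needed; it rises.
- saucepan_center (a point): steel saucepan with a steel lid and black lid knob, loose, on one of the plates: 160 mm across, 119 mm tall with the knob; this point is on its axis, 45 mm above its foot. x points along its black handle, which reaches 243 mm from the axis and lies away from the robot.
- frypan_center (a point): open dark frying pan, loose, on the other plate: 196 mm across, 42 mm tall; this point is on its axis, 20 mm above its foot. x points along its black handle, which reaches 253 mm from the axis and lies away from the robot.
- mug_center (a point): white mug, loose, on the worktop to the left of the hob: 80 mm across, 95 mm tall, handle to its +y; point at half height on its axis
- mill_center (a point): dark wooden pepper mill, loose, on the worktop to the right of the hob: 54 mm across, 150 mm tall; point at half height on its axis

How it is judged:
By the outcome, as a careful person would: the job done as asked, in the order asked, and still so for the second after the job is handed in, with the robot touching nothing.
It also fails if it takes over 72 s, if anything falls off the work surface, if the arm or the gripper's body presses on something with over 40 N, if the wrist force passes 120 N, or if a joint passes its speed limit or range.

ROBOT

A 7-joint arm with a two-finger parallel gripper is mounted at the origin on the work surface. World frame = base frame: x ahead of the robot, y to its left, z up, the work surface at z = 0. Lengths are in mm, angles in rad, forces in N, time in s.
With the tool pointing down it reaches from about 400 to 875 mm from the base axis. Payload 4.4 kg.
Tool frame: the origin (TCP) lies midway between the tips of the shut fingers; the grasp point (between the pads) lies 19 mm behind it; x points along the fingers, z is the direction in which the jaws open and shut, and the axes are right-handed (so a half turn about x gives the same grasp; the last joint's range is limited). The gripper opens to 85 mm and grips with 20 to 120 N. Pads are 22 mm wide; open, the fingers measure 114 mm over their backs; the gripper's body (76 mm by 85 mm) begins 54 mm behind the grasp point. The pads swing forward as they close: fully open they stand 13 mm farther back than shut.
Start: joints at [-1.376, 0.628, 0.038, 1.517, -0.027, 0.996, -0.02], TCP at [167.58, 628.04, 231.313] pointing down, gripper open.
Joint ranges: [-3.06, 3.06], [-0.37, 2.12], [-1.25, 1.32], [0.18, 2.47], [-1.1, 4.24], [0.23, 1.98], [-2.94, 2.94]. Speed limits (rad/s): [2.57, 2.57, 3.14, 3.14, 3.14, 3.14, 3.14].

INTERFACE

Orientations are given as [roll, pitch, yaw] about the fixed x, y, z axes, in that order (R = Rz(yaw) Ry(pitch) Rx(roll)).
In Python, from cell import ctrl gives the robot as it stands. The module is installed in compiled form; this text tells all that it offers.
- The arm moves only by the tool servo_tool, never from a script. Its argument "rows" is a list of rows, each an object of numbers: "dx", "dy", "dz": the shift along the tool's x, y, z in units of 750 mm (1.0 is 750 mm); "wx", "wy", "wz": the turn, a rotation vector about the tool's x, y, z in units of 6 degrees (1.0 is 6 degrees); "fingers": the closure, from 0 (fully open) to 1 (shut). In form: [{"dx": .., "dy": .., "dz": .., "wx": .., "wy": .., "wz": .., "fingers": ..}, ...]. A call has 1 to 5 rows; each row shifts and turns the commanded pose from where the row before left it, along the tool's axes as they then stand; what a row does not reach is not made up. A row lasts 1/8 s, in which the tool goes at most 62.5 mm and 10.7 degrees, less where a joint would pass 70% of its speed; a pose out of reach is approached as far as the arm can. A call with a number of a shift or a turn outside -1 to 1 is refused whole. A call with a gripper value outside its range is refused whole. The fingers move at their own pace and stop on an object; the grip force is fixed at half the most. Time passes only in rows, so rows that do not move let the fingers close. It gives the time, the measured TCP pose, the force and the opening at its end, in the units of the state.
- ctrl.read_state(): the state, without advancing time (a new reading comes with each control period).
- ctrl.get_image(name): name is "scene" or "top" or "wrist"; returns the picture (420x560x3 uint8, red, green, blue); there is no depth.
- ctrl.camera_info(name): a dict with "fovy" (degrees; the focal length in pixels is half the picture's height over the tangent of half this angle, whatever the lens; pixels are square), "cx", "cy" (the principal point, pixels), "R" (3x3) and "t" (3): a world point X has camera coordinates R X + t. Camera axes: x right, y down, z forward; pixel columns grow to the right and rows downward; lengths in mm; the calibration is good to about 2 mm. A picture is of the moment at which its call begins: read the wrist's pose just before it. camera_info takes no time and is no camera call; for the wrist camera it gives the pose at the moment of the call.
- ctrl.finish_job(): hands the job in, once; it reports no verdict.
Trained networks look in the newest picture that a camera, given by its name, has taken for a name from the list of things; names that differ only in an ending like _2 or _b are one class to them, and where a whole thing is asked for, a point or a joint stands for the part that bears it (a point fixed in the world has none). Each returns a list of dicts, best first, with "conf" (0 to 1); they miss things now and then, are a little off and sometimes report something else, mostly with a low value. They report only what shows in the picture. A call takes as long as a camera call.
- ctrl.search_frame(label, camera): "extent" ([centre column, centre row, width, height] in pixels, round what is visible of it).
- ctrl.silhouettes(label, camera): "region" (420x560 bool, what is visible of it) and "extent" ([centre column, centre row, width, height] in pixels, round what is visible of it).
- ctrl.mark_of(label, camera): "point" ([column, row] in pixels: a listed point, or the origin of a listed thing).
The state is a dict: "clock": time; "qpos": joint angles; "qd": joint speeds; "tau": joint torques, N m; "eef_pos": TCP position; "tool_rot": TCP orientation; "force": force on the tool from outside, world axes, zero at the start; "torque": the same for the moment, N m; "width": finger opening in mm.
Only numpy, scipy, OpenCV 4.12 (cv2) and the standard library are available. Lean on these libraries where they do the work, as an engineer would, in place of code of your own. Each camera call takes 0.05 s, during which the arm holds its last target.

## Working session

There is one attempt and no reset: what is moved stays moved. The work goes in short steps, Python scripts to look and compute and a tool call to move; the robot and the scene stay as the last step left them, time stands still between calls to the robot, and variables do not carry over. Pictures are saved under pics/ and viewed, and the job is handed in when it is done.

Besides the shell and the picture viewer there is one more tool, called after "Request:" in YAML: its name, and indented under it one key for each argument. servo_tool: Moves the arm, as the interface text tells. Its arguments: {"type":"object","properties":{"rows":{"type":"array"}},"required":["rows"]}

```bash
mkdir -p pics; ls
cat > h.py <<'E'
import numpy as np, cv2
from cell import ctrl
from scipy.spatial.transform import Rotation as Rn
def K(n):
    c=ctrl.camera_info(n); f=210/np.tan(np.radians(c['fovy'])/2)
    return c,f
def proj(n,X):
    c,f=K(n); p=np.array(c['R'])@np.array(X,float)+np.array(c['t']).ravel(); return np.array([c['cx']+f*p[0]/p[2],c['cy']+f*p[1]/p[2]])
def ray(n,uv):
    c,f=K(n); R=np.array(c['R']); t=np.array(c['t']).ravel()
    d=R.T@np.array([(uv[0]-c['cx'])/f,(uv[1]-c['cy'])/f,1]); return -R.T@t,d/np.linalg.norm(d)
def atz(n,uv,z):
    o,d=ray(n,uv); return o+d*(z-o[2])/d[2]
def save(n,name):
    im=ctrl.get_image(n); cv2.imwrite('pics/'+name,im[:,:,::-1]); return im
E
python3 - <<'E'
from h import *
s=ctrl.read_state(); print({k:np.round(v,3) for k,v in s.items()})
for n in ['scene','top','wrist']:
    save(n,n+'0.png'); c,f=K(n); print(n,f,{k:np.round(v,3).tolist() for k,v in c.items()})
    if n!='wrist':
      for l in ['hob','dial_left','dial_right','burner_left','burner_right','knob_left_grip','knob_right_grip','saucepan_center','frypan_center','mug_center','mill_center']:
        try: print(l,[(np.round(d['point'],1).tolist(),round(d['conf'],2)) for d in ctrl.mark_of(l,n)[:2]])
        except Exception as e: print(l,e)
E
```

```text
pics
{'clock': np.float64(0.0), 'qpos': array([-1.376,  0.629,  0.038,  1.518, -0.027,  0.996, -0.02 ]), 'qd': array([-0.001,  0.001,  0.001, -0.   , -0.   ,  0.001,  0.001]), 'tau': array([ 0.0000e+00, -5.6340e+01,  1.2260e+00, -1.9345e+01,  1.1000e-02,
        1.0000e-02, -0.0000e+00]), 'eef_pos': array([167.395, 627.405, 230.365]), 'tool_rot': array([-3.138,  1.569, -1.828]), 'force': array([ 0.221, -0.616, -0.731]), 'torque': array([-0.008,  0.021,  0.002]), 'width': np.float64(85.347)}
scene 425.4923353993144 {'fovy': 52.537, 'cx': 271.472, 'cy': 211.868, 'R': [[-0.648, 0.761, -0.007], [0.648, 0.547, -0.531], [-0.4, -0.349, -0.847]], 't': [376.569, -371.427, 1362.05]}
hob [([250.7, 237.5], 0.65)]
dial_left [([307.0, 196.9], 0.74)]
dial_right [([246.4, 145.7], 0.72)]
burner_left [([247.2, 134.8], 0.25), ([248.0, 145.8], 0.18)]
burner_right []
knob_left_grip [([308.8, 184.3], 0.5)]
knob_right_grip [([248.1, 138.6], 0.58)]
saucepan_center []
frypan_center [([251.7, 238.4], 0.86)]
mug_center [([369.7, 246.4], 0.58)]
mill_center [([179.8, 115.2], 0.62)]
top 397.51192428397275 {'fovy': 55.694, 'cx': 282.02, 'cy': 208.664, 'R': [[-0.016, -0.999, -0.034], [-0.985, 0.022, -0.17], [0.17, 0.031, -0.985]], 't': [64.282, 626.373, 899.134]}
hob [([329.2, 208.1], 0.76)]
dial_left [([277.8, 255.5], 0.69)]
dial_right [([377.0, 263.3], 0.6)]
burner_left [([380.2, 264.5], 0.37)]
burner_right [([194.4, 252.4], 0.55)]
knob_left_grip [([275.4, 260.2], 0.93)]
knob_right_grip [([378.4, 264.0], 0.64), ([328.4, 208.4], 0.32)]
saucepan_center []
frypan_center [([281.3, 172.6], 0.83), ([275.6, 258.2], 0.42)]
mug_center [([191.1, 252.8], 0.94), ([377.1, 261.7], 0.44)]
mill_center [([471.2, 239.8], 0.76)]
wrist 320.19227051904363 {'fovy': 66.518, 'cx': 275.262, 'cy': 209.5, 'R': [[0.257, 0.966, 0.0], [0.924, -0.246, 0.292], [0.282, -0.075, -0.956]], 't': [-649.263, -36.865, 379.752]}
```

View pics/scene0.png

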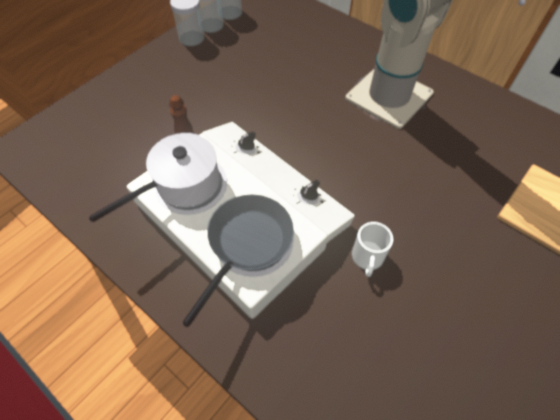

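View pics/top0.png

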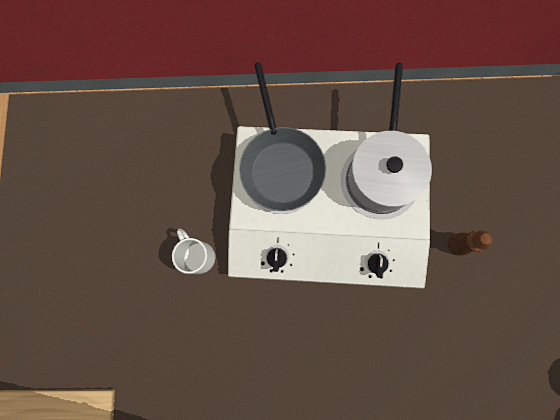

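The saucepan is on the right plate: in the top view it is at (390,170), above the right knob at (377,263). The frypan is on the left plate at (282,170), the mug at (191,255) and the mill at (471,240). I'll use the right knob and fit the hob pose next.

Run:
```python
from h import *
im=ctrl.get_image('top')
cv2.imwrite('pics/topz.png',cv2.resize(im[215:300,215:445],None,fx=3.4,fy=3.4,interpolation=cv2.INTER_CUBIC)[:,:,::-1])
im2=save('scene','scene1.png')
cv2.imwrite('pics/scz.png',cv2.resize(im2[115:230,190:370],None,fx=4.4,fy=4.4,interpolation=cv2.INTER_CUBIC)[:,:,::-1])
def fit():
  from scipy.optimize import least_squares
  s=np.tan(np.radians(20))
  H=lambda p,q:np.array([p[0]+np.cos(p[2])*q[0]-np.sin(p[2])*q[1],p[1]+np.sin(p[2])*q[0]+np.cos(p[2])*q[1],q[2]])
  zd=85-64*s
  obs=[('top',(239,128),(180,230,85)),('top',(429,136),(180,-230,85)),('top',(232,230),(-64,230,85)),('top',(427,240),(-64,-230,85)),
   ('scene',(352,214),(-180,230,85-116*s)),('scene',(247,306),(180,230,85))]
  r=lambda p:np.concatenate([proj(n,H(p,q))-np.array(uv) for n,uv,q in obs])
  o=least_squares(r,[600,0,0],loss='soft_l1'); print(o.x,np.round(o.fun if 0 else r(o.x),1))
  p=o.x; n=np.array([-np.sin(np.radians(20)),0,np.cos(np.radians(20))])
  for sd,y in (('L',115),('R',-115)):
    d=np.array([-128,y,zd])
    for nm,q in (('dial',d),('grip',d+33.5*n),('top',d+45.5*n)):
      print(sd,nm,np.round(H(p,q),1),[np.round(proj(c,H(p,q)),1).tolist() for c in('top','scene')])
fit()
s=ctrl.read_state(); R=Rn.from_euler('xyz',s['tool_rot']).as_matrix(); print(R.round(3))
for l in ['saucepan_center','saucepan','frypan_center','hob']:
  for c in ('top','scene'): print(l,c,[(np.round(d['extent'],1).tolist(),round(d['conf'],2)) for d in ctrl.search_frame(l,c)[:2]] if l!='saucepan' else '')
```

```text
[ 6.26330631e+02 -6.34200370e+01 -7.73270473e-02] [ 0.  -0.5  3.1  0.3 -1.3 -2.3  5.3 -0.9  3.2 -0.1  4.7 -0.4]
L dial [507.6  61.1  61.7] [[278.9, 258.9], [308.2, 195.4]]
L grip [496.2  62.   93.2] [[278.0, 263.4], [312.1, 185.6]]
L top [492.1  62.3 104.5] [[277.7, 265.1], [313.5, 182.0]]
R dial [ 489.8 -168.2   61.7] [[378.4, 264.9], [246.3, 146.9]]
R grip [ 478.4 -167.3   93.2] [[381.2, 269.6], [248.7, 136.9]]
R top [ 474.3 -167.   104.5] [[382.2, 271.4], [249.6, 133.3]]
[[-0.    -0.966  0.258]
 [-0.     0.258  0.966]
 [-1.     0.    -0.   ]]
saucepan_center top [([387.6, 134.5, 86.5, 151.7], 0.9)]
saucepan_center scene [([153.9, 176.7, 130.9, 89.8], 0.82), ([240.8, 220.7, 229.0, 200.7], 0.44)]
saucepan top 
saucepan scene 
frypan_center top [([282.8, 136.8, 84.8, 147.7], 0.74)]
frypan_center scene [([238.1, 260.2, 111.5, 131.9], 0.84), ([310.9, 192.0, 22.9, 23.6], 0.3)]
hob top [([330.4, 206.3, 203.7, 161.1], 0.95)]
hob scene [([241.8, 220.1, 225.7, 200.0], 0.86), ([249.3, 139.4, 16.6, 15.1], 0.45)]
```

View pics/topz.png

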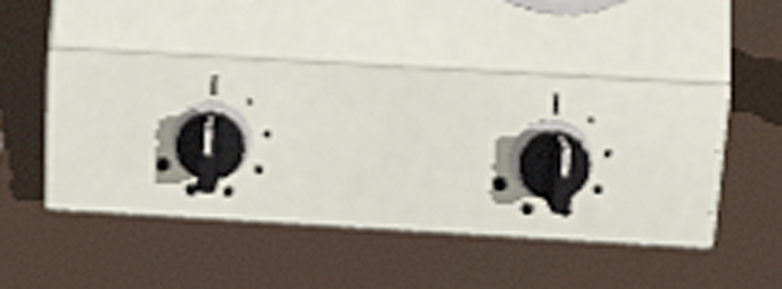

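View pics/scz.png

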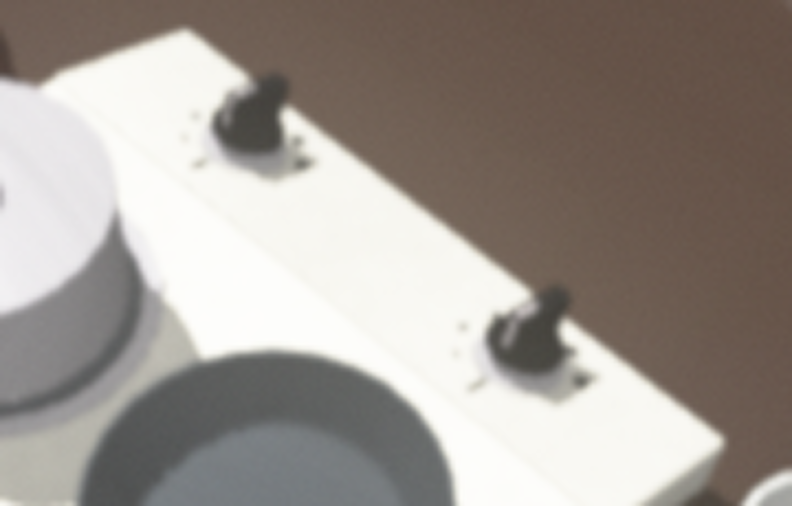

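```bash
cat >> h.py <<'E'
HOB=[626.3,-63.4,-0.0773]
def frame(yaw=HOB[2]):
    s,c=np.sin(np.radians(20)),np.cos(np.radians(20))
    Rz=Rn.from_euler('z',yaw).as_matrix()
    X=Rz@[s,0,-c]; Z=Rz@[0,1,0]; Y=np.cross(Z,X)
    return np.array([X,Y,Z]).T
def plan(P,Rt,n,P0=None,R0=None):
    s=ctrl.read_state()
    R=Rn.from_euler('xyz',s['tool_rot']).as_matrix() if R0 is None else R0
    p=s['eef_pos'] if P0 is None else np.array(P0)
    w=Rn.from_matrix(R.T@Rt).as_rotvec()/n; d=(np.array(P)-p)/n
    for i in range(n):
        a=R.T@d/750; print(np.round(a,4),np.round(np.degrees(w)/6,3),'mm',np.round(p+d*(i+1))); R=R@Rn.from_rotvec(w).as_matrix(); p=p
E
python3 - <<'E'
from h import *
s=ctrl.read_state();R=Rn.from_euler('xyz',s['tool_rot']).as_matrix()
plan([470,220,240],R,10)
T=frame();print(T.round(3)); plan([434,-164,215],T,10,[470,220,240],R)
E
```

```text
[-0.0012 -0.053  -0.0422] [0. 0. 0.] mm [198. 587. 232.]
[-0.0012 -0.053  -0.0422] [0. 0. 0.] mm [228. 546. 233.]
[-0.0012 -0.053  -0.0422] [0. 0. 0.] mm [258. 506. 234.]
[-0.0012 -0.053  -0.0422] [0. 0. 0.] mm [289. 465. 235.]
[-0.0012 -0.053  -0.0422] [0. 0. 0.] mm [319. 424. 236.]
[-0.0012 -0.053  -0.0422] [0. 0. 0.] mm [349. 383. 237.]
[-0.0012 -0.053  -0.0422] [0. 0. 0.] mm [379. 342. 237.]
[-0.0012 -0.053  -0.0422] [0. 0. 0.] mm [410. 302. 238.]
[-0.0012 -0.053  -0.0422] [0. 0. 0.] mm [440. 261. 239.]
[-0.0012 -0.053  -0.0422] [0. 0. 0.] mm [470. 220. 240.]
[[ 0.341 -0.937  0.077]
 [-0.026  0.073  0.997]
 [-0.94  -0.342  0.   ]]
[ 0.0033 -0.0086 -0.0507] [-0.173 -0.031 -0.332] mm [466. 182. 238.]
[ 0.0034 -0.0075 -0.0509] [-0.173 -0.031 -0.332] mm [463. 143. 235.]
[ 0.0035 -0.0065 -0.051 ] [-0.173 -0.031 -0.332] mm [459. 105. 232.]
[ 0.0036 -0.0054 -0.0511] [-0.173 -0.031 -0.332] mm [456.  66. 230.]
[ 0.0036 -0.0044 -0.0512] [-0.173 -0.031 -0.332] mm [452.  28. 228.]
[ 0.0036 -0.0033 -0.0513] [-0.173 -0.031 -0.332] mm [448. -10. 225.]
[ 0.0035 -0.0023 -0.0514] [-0.173 -0.031 -0.332] mm [445. -49. 222.]
[ 0.0034 -0.0012 -0.0514] [-0.173 -0.031 -0.332] mm [441. -87. 220.]
[ 0.0032 -0.0002 -0.0514] [-0.173 -0.031 -0.332] mm [ 438. -126.  218.]
[ 0.0031  0.0009 -0.0514] [-0.173 -0.031 -0.332] mm [ 434. -164.  215.]
```

Request:
servo_tool:
  rows:
    - {"dx":-0.002,"dy":-0.053,"dz":-0.042,"fingers":0}
    - {"dx":-0.002,"dy":-0.053,"dz":-0.042,"fingers":0}
    - {"dx":-0.002,"dy":-0.053,"dz":-0.042,"fingers":0}
    - {"dx":-0.002,"dy":-0.053,"dz":-0.042,"fingers":0}
    - {"dx":-0.002,"dy":-0.053,"dz":-0.042,"fingers":0}

```text
schema error: expected keys dx, dy, dz, wx, wy, wz, fingers
```

Request:
servo_tool:
  rows:
    - {"dx":-0.002,"dy":-0.053,"dz":-0.042,"fingers":0}
    - {"dx":-0.002,"dy":-0.053,"dz":-0.042,"fingers":0}
    - {"dx":-0.002,"dy":-0.053,"dz":-0.042,"fingers":0}
    - {"dx":-0.002,"dy":-0.053,"dz":-0.042,"fingers":0}
    - {"dx":-0.002,"dy":-0.053,"dz":-0.042,"fingers":0}

```text
schema error: expected keys dx, dy, dz, wx, wy, wz, fingers
```

Request:
servo_tool:
  rows:
    - {"dx":-0.002,"dy":-0.053,"dz":-0.042,"wx":0,"wy":0,"wz":0,"fingers":0}
    - {"dx":-0.002,"dy":-0.053,"dz":-0.042,"wx":0,"wy":0,"wz":0,"fingers":0}
    - {"dx":-0.002,"dy":-0.053,"dz":-0.042,"wx":0,"wy":0,"wz":0,"fingers":0}
    - {"dx":-0.002,"dy":-0.053,"dz":-0.042,"wx":0,"wy":0,"wz":0,"fingers":0}
    - {"dx":-0.002,"dy":-0.053,"dz":-0.042,"wx":0,"wy":0,"wz":0,"fingers":0}

```text
clock: 2.28
eef_pos: [320.0, 423.4, 239.1]
tool_rot: [-0.481, 1.57, 0.829]
force: [1.6, 0.5, 0.2]
width: 85.7
```

Request:
servo_tool:
  rows:
    - {"dx":-0.002,"dy":-0.053,"dz":-0.042,"wx":0,"wy":0,"wz":0,"fingers":0}
    - {"dx":-0.002,"dy":-0.053,"dz":-0.042,"wx":0,"wy":0,"wz":0,"fingers":0}
    - {"dx":-0.002,"dy":-0.053,"dz":-0.042,"wx":0,"wy":0,"wz":0,"fingers":0}
    - {"dx":-0.002,"dy":-0.053,"dz":-0.042,"wx":0,"wy":0,"wz":0,"fingers":0}
    - {"dx":-0.002,"dy":-0.053,"dz":-0.042,"wx":0,"wy":0,"wz":0,"fingers":0}

```text
clock: 2.9
eef_pos: [471.4, 219.9, 246.6]
tool_rot: [-0.655, 1.57, 0.655]
force: [-0.2, -0.3, 0.2]
width: 85.4
```

Request:
servo_tool:
  rows:
    - {"dx":0.004,"dy":-0.0085,"dz":-0.051,"wx":-0.17,"wy":-0.03,"wz":-0.33,"fingers":0}
    - {"dx":0.004,"dy":-0.0075,"dz":-0.051,"wx":-0.17,"wy":-0.03,"wz":-0.33,"fingers":0}
    - {"dx":0.004,"dy":-0.0065,"dz":-0.051,"wx":-0.17,"wy":-0.03,"wz":-0.33,"fingers":0}
    - {"dx":0.004,"dy":-0.0055,"dz":-0.051,"wx":-0.17,"wy":-0.03,"wz":-0.33,"fingers":0}
    - {"dx":0.004,"dy":-0.0045,"dz":-0.051,"wx":-0.17,"wy":-0.03,"wz":-0.33,"fingers":0}

```text
clock: 3.52
eef_pos: [452.5, 28.0, 232.2]
tool_rot: [-1.525, 1.395, -0.125]
force: [0.4, -0.6, 0.1]
width: 85.4
```

Request:
servo_tool:
  rows:
    - {"dx":0.004,"dy":-0.0035,"dz":-0.051,"wx":-0.17,"wy":-0.03,"wz":-0.33,"fingers":0}
    - {"dx":0.004,"dy":-0.0025,"dz":-0.051,"wx":-0.17,"wy":-0.03,"wz":-0.33,"fingers":0}
    - {"dx":0.004,"dy":-0.0015,"dz":-0.051,"wx":-0.17,"wy":-0.03,"wz":-0.33,"fingers":0}
    - {"dx":0.004,"dy":0,"dz":-0.051,"wx":-0.17,"wy":-0.03,"wz":-0.33,"fingers":0}
    - {"dx":0.004,"dy":0.001,"dz":-0.051,"wx":-0.17,"wy":-0.03,"wz":-0.33,"fingers":0}

```text
clock: 4.15
eef_pos: [435.8, -150.1, 218.8]
tool_rot: [-1.557, 1.238, -0.074]
force: [0.6, -0.9, -0.2]
width: 85.7
```

Run:
```python
from h import *
s=ctrl.read_state(); print({k:np.round(v,3) for k,v in s.items()}); R=Rn.from_euler('xyz',s['tool_rot']).as_matrix()
print(np.degrees(Rn.from_matrix(R.T@frame()).as_rotvec()))
save('wrist','w1.png')
for l in ['dial_right','knob_right_grip']: print(l,[(np.round(d['point'],1).tolist(),round(d['conf'],2)) for d in ctrl.mark_of(l,'wrist')[:2]])
print(proj('wrist',[489.8,-168.2,61.7]),proj('wrist',[478.4,-167.3,93.2]),proj('wrist',[474.3,-167,104.5]))
c,f=K('wrist');print(f,c)
```

```text
{'clock': np.float64(4.15), 'qpos': array([ 0.364,  0.271, -0.036,  2.317, -0.311,  0.241,  2.103]), 'qd': array([ 0.363,  0.074,  0.286,  0.018, -1.562, -0.127,  2.201]), 'tau': array([ -0.787, -31.159,  -0.518, -13.392,   1.743,  -1.266,  -2.539]), 'eef_pos': array([ 435.764, -150.097,  218.837]), 'tool_rot': array([-1.557,  1.238, -0.074]), 'force': array([ 0.594, -0.931, -0.238]), 'torque': array([ 0.03 ,  0.293, -0.035]), 'width': np.float64(85.729)}
[-0.66305999  0.04812083 -0.9052454 ]
dial_right [([268.1, 198.0], 0.76)]
knob_right_grip []
[260.65073823 192.93849096] [259.06582462 201.42377834] [258.37887752 204.94423037]
320.19227051904363 {'fovy': 66.51820669304544, 'cx': 275.2621210480096, 'cy': 209.49970423797876, 'R': array([[ 0.08931889,  0.99598789,  0.00550085],
       [ 0.80559296, -0.07549007,  0.5876404 ],
       [ 0.58569798, -0.04805594, -0.80910352]]), 't': array([ 108.89252742, -460.02006355,   73.69786534])}
```

View pics/w1.png

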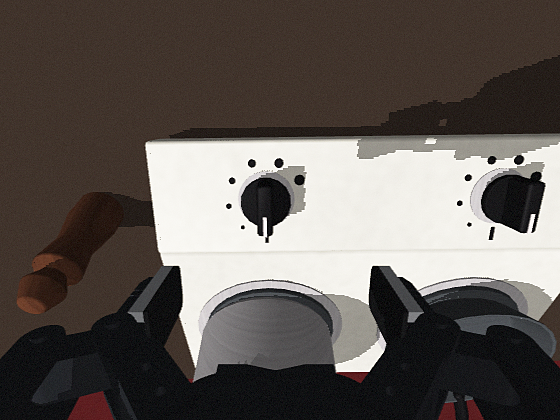

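The wrist view shows the right knob at about (266,202) with its pointer down the image, which is up the slope, at OFF. The ring of dots surrounds it and the saucepan stands behind. q6 is close to its limit, so I'll settle the arm and measure again.

Request:
servo_tool:
  rows:
    - {"dx":0,"dy":0,"dz":-0.018,"wx":-0.11,"wy":0,"wz":-0.15,"fingers":0.4}
    - {"dx":0,"dy":0,"dz":0,"wx":0,"wy":0,"wz":0,"fingers":0.4}
    - {"dx":0,"dy":0,"dz":0,"wx":0,"wy":0,"wz":0,"fingers":0.4}

```text
clock: 4.68
eef_pos: [435.7, -159.9, 218.9]
tool_rot: [-1.566, 1.224, -0.068]
force: [0.0, 0.1, -0.2]
width: 51.4
```

```bash
cat >> h.py <<'E'
def st():
    s=ctrl.read_state(); R=Rn.from_euler('xyz',s['tool_rot']).as_matrix()
    print('t',round(float(s['clock']),2),'q',s['qpos'].round(3),'P',s['eef_pos'].round(1),'w',round(float(s['width']),1),'F',np.round(s['force'],1),'M',np.round(s['torque'],2))
    print('Ftool',np.round(R.T@s['force'],1),'toalign deg',np.degrees(Rn.from_matrix(R.T@frame()).as_rotvec()).round(2))
    return s,R
E
python3 - <<'E'
from h import *
st()
im=save('wrist','w2.png')
cv2.imwrite('pics/w2z.png',cv2.resize(im[120:270,180:330],None,fx=4,fy=4,interpolation=cv2.INTER_CUBIC)[:,:,::-1])
for l in ['dial_right','knob_right_grip','knob_right']: print(l,[(np.round(d['point'],1).tolist(),round(d['conf'],2)) for d in ctrl.mark_of(l,'wrist')[:2]])
print(proj('wrist',[489.8,-168.2,61.7]),proj('wrist',[478.4,-167.3,93.2]),proj('wrist',[474.3,-167,104.5]))
E
```

```text
t 4.67 q [ 0.383  0.275 -0.021  2.319 -0.417  0.234  2.253] P [ 435.7 -159.9  218.9] w 51.4 F [ 0.   0.1 -0.2] M [-0.01  0.34 -0.02]
Ftool [0.2 0.1 0.1] toalign deg [ 0.2   0.18 -0.1 ]
dial_right []
knob_right_grip [([276.4, 204.0], 0.88)]Traceback (most recent call last):
  File "<stdin>", line 5, in <module>
ValueError: it knows: burner_left, burner_right, dial_left, dial_right, frypan_center, hob, knob_left_grip, knob_right_grip, mill_center, mug_center, saucepan_center
```

View pics/w2z.png

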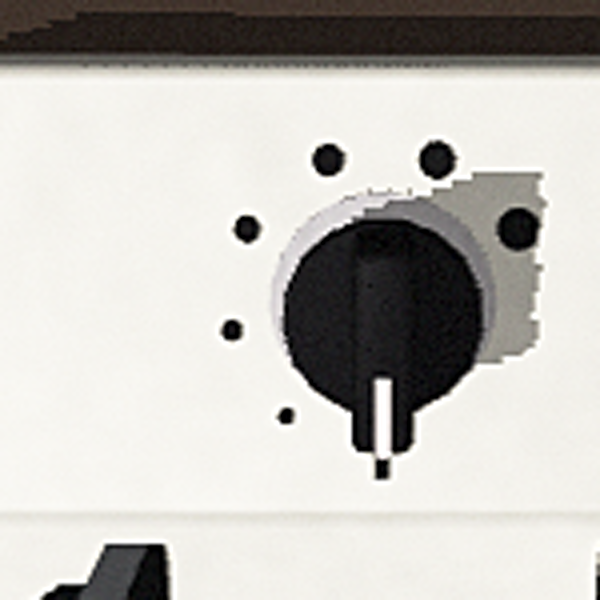

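Run:
```python
from h import *
from scipy.optimize import least_squares
d=np.array([(286,416),(232,330),(247,229),(328,160),(437,160),(518,230)])/4-0.4+[180,120]
a=np.radians(40*np.arange(1,7))
def ring(p):
    T=frame(p[3]); u=-T[:,1]; l=T[:,2]; n=-T[:,0]   # upslope, left, normal
    return [np.array(p[:3])+38*(np.cos(t)*u-np.sin(t)*l) for t in a]
r=lambda p:np.concatenate([proj('wrist',X)-q for X,q in zip(ring(p),d)])
o=least_squares(r,[489,-168,61.7,-.077]); print(o.x,r(o.x).round(2))
p=o.x;n=-frame(p[3])[:,0]
for k in(9.5,33.5,45.5): print(k,p[:3]+k*n,proj('wrist',p[:3]+k*n))
from h import *
# with fixed z
o2=least_squares(lambda q:r([q[0],q[1],61.7,q[2]]),[489,-168,-.077]);print(o2.x,o2.cost,o.cost)
c,f=K('wrist');
s=ctrl.read_state();R=Rn.from_euler('xyz',s['tool_rot']).as_matrix()
cp=-np.array(c['R']).T@np.array(c['t']).ravel();print('cam in tool',R.T@(cp-s['eef_pos']))
```

```text
[ 4.94369387e+02 -1.64824576e+02  6.62164288e+01 -7.56040730e-02] [-0.04 -0.02 -0.05  0.09  0.01 -0.03  0.09  0.03  0.01  0.09 -0.02 -0.15]
9.5 [ 491.12947756 -164.57915742   75.14350871] [275.20949728 198.29914762]
33.5 [ 482.9444427  -163.95915369   97.69613161] [275.281117   205.23685413]
45.5 [ 478.85192527 -163.64915182  108.97244306] [275.32144226 209.14310712]
[ 4.97128329e+02 -1.65184024e+02 -7.60683187e-02] 1.012615018280469 0.02729717082512347
cam in tool [-143.26272983   76.20650676   -0.58170199]
```

```bash
sed -i 's/^HOB=.*/HOB=[626.3,-63.4,-0.0756]\nD=np.array([494.4,-164.8,66.2])/' h.py
cat >> h.py <<'E'
def go(k,n,wang=0):
    T=frame(); plan(D-k*T[:,0],T@Rn.from_rotvec([wang,0,0]).as_matrix(),n)
def rel():
    s=ctrl.read_state();R=Rn.from_euler('xyz',s['tool_rot']).as_matrix();T=frame()
    e=T.T@(s['eef_pos']-D); print('height',round(-e[0],2),'off ydown,z(left)',e[1:].round(2),'spin rad',Rn.from_matrix(T.T@R).as_rotvec().round(3))
E
python3 - <<'E'
from h import *
rel(); go(75,4)
E
```

```text
height 163.65 off ydown,z(left) [3.09 0.01] spin rad [-0.002 -0.002  0.001]
[ 0.0295 -0.0011 -0.0001] [ 0.004  0.005 -0.004] mm [ 444. -161.  198.]
[ 0.0295 -0.0011 -0.0001] [ 0.004  0.005 -0.004] mm [ 452. -162.  178.]
[ 0.0295 -0.0011 -0.    ] [ 0.004  0.005 -0.004] mm [ 461. -162.  157.]
[ 0.0295 -0.001  -0.    ] [ 0.004  0.005 -0.004] mm [ 469. -163.  137.]
```

Request:
servo_tool:
  rows:
    - {"dx":0.03,"dy":-0.001,"dz":0,"wx":0,"wy":0,"wz":0,"fingers":0.4}
    - {"dx":0.03,"dy":-0.001,"dz":0,"wx":0,"wy":0,"wz":0,"fingers":0.4}
    - {"dx":0.03,"dy":-0.001,"dz":0,"wx":0,"wy":0,"wz":0,"fingers":0.4}
    - {"dx":0.028,"dy":-0.001,"dz":0,"wx":0,"wy":0,"wz":0,"fingers":0.4}
    - {"dx":0,"dy":0,"dz":0,"wx":0,"wy":0,"wz":0,"fingers":0.4}

```text
clock: 5.45
eef_pos: [464.7, -163.9, 162.2]
tool_rot: [-1.502, 1.248, -0.003]
force: [-0.4, 0.0, -0.1]
width: 50.8
```

Run:
```python
from h import *
st();rel(); save('wrist','w3.png');go(25,2)
```

```text
t 5.45 q [ 0.209  0.442  0.209  2.297 -1.099  0.233  2.941] P [ 464.7 -163.9  162.2] w 50.8 F [-0.4  0.  -0.1] M [ 0.04  0.31 -0.01]
Ftool [0.  0.4 0. ] toalign deg [ 0.04  1.33 -1.56]
height 100.3 off ydown,z(left) [-4.96 -1.33] spin rad [-0.001 -0.023  0.027]
[ 0.0506  0.0016 -0.0003] [ 0.     0.11  -0.129] mm [ 475. -164.  126.]
[0.0506 0.0023 0.0003] [ 0.     0.11  -0.129] mm [ 486. -164.   90.]
```

View pics/w3.png

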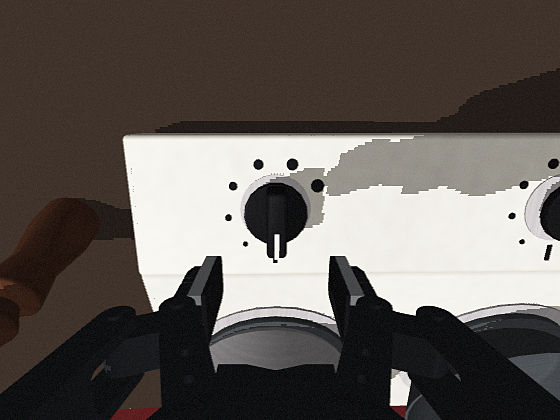

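```bash
cat > kin.py <<'E'
import numpy as np, itertools
from scipy.spatial.transform import Rotation as Rn
from scipy.optimize import least_squares
Rz=lambda a:Rn.from_euler('z',a).as_matrix(); Ry=lambda a:Rn.from_euler('y',a).as_matrix()
def fk(q,S,C,L):
    A=Rz(S[0]*q[0]); p=A@np.array([L[7],0,L[0]])
    A=A@Ry(q[1])@Rz(S[1]*q[2]); p=p+A@np.array([L[1],0,L[2]])
    A=A@Ry(q[3])@Rz(S[2]*q[4]); p=p+A@np.array([L[3],0,L[4]])
    A=A@Ry(q[5])@Rz(S[3]*q[6]); 
    p=p+Rz(0)@A@np.array([0,0,L[6]])+A@Rz(-S[3]*q[6])@np.array([L[5],0,0])
    return p,A@C
def load():
    d=np.load('states.npy',allow_pickle=True); return d
E
python3 - <<'E'
import numpy as np
from kin import *
from h import ctrl
s=ctrl.read_state()
# recorded states
D=[([-1.376,.629,.038,1.518,-.027,.996,-.02],[167.395,627.405,230.365],[-3.138,1.569,-1.828]),
([.364,.271,-.036,2.317,-.311,.241,2.103],[435.764,-150.097,218.837],[-1.557,1.238,-.074]),
([.383,.275,-.021,2.319,-.417,.234,2.253],[435.7,-159.9,218.9],[-1.566,1.224,-.068]),
(s['qpos'],s['eef_pos'],s['tool_rot'])]
best=[]
for S in itertools.product([1,-1],repeat=4):
    Q=[fk(q,S,np.eye(3),np.zeros(8))[1].T@Rn.from_euler('xyz',r).as_matrix() for q,p,r in D]
    M=sum(Q);U,_,V=np.linalg.svd(M);C=U@np.diag([1,1,np.linalg.det(U@V)])@V
    best.append((sum(np.linalg.norm(x-C) for x in Q),S,C))
best.sort(key=lambda b:b[0])
for b in best[:3]:print(b[0],b[1],b[2].round(2).tolist())
S,C=best[0][1:]
f=lambda L:np.concatenate([np.concatenate([fk(q,S,C,L)[0]-p for q,p,r in D]),1e-2*(np.array(L)-L0)*np.array([1,1,1,1,1,3,1,3])])
L0=np.array([300,0,350,0,350,0,250,0.]);o=least_squares(f,L0);print(o.x.round(1),o.fun[:12].round(1))
np.savez('kin.npz',S=S,C=C,L=o.x)
E
```

```text
0.005349215261300559 (-1, -1, -1, -1) [[0.0, 0.0, -1.0], [0.0, 1.0, 0.0], [1.0, -0.0, 0.0]]
0.7976664612668165 (1, 1, 1, 1) [[-0.02, 0.24, 0.97], [-0.0, -0.97, 0.24], [1.0, 0.0, 0.02]]
0.9709430412784408 (-1, 1, -1, -1) [[0.05, -0.07, -1.0], [-0.01, 1.0, -0.07], [1.0, 0.01, 0.05]]
[  60.8  502.3  144.5  -52.5  306.1  181.6 -470.2   53.9] [-18.4   4.5  -0.3   4.3  -0.2   5.9  -0.5  -0.9   2.5  -3.9   5.   -8.1]
```

```bash
cat > kin.py <<'E'
import numpy as np, itertools
from scipy.spatial.transform import Rotation as Rn
from scipy.optimize import least_squares
Rz=lambda a:Rn.from_euler('z',-a).as_matrix(); Ry=lambda a:Rn.from_euler('y',a).as_matrix()
C=np.array([[0,0,-1],[0,1,0],[1,0,0.]])
def fk(q,L):
    A=Rz(q[0]); p=A@np.array([0,0,L[0]])
    A=A@Ry(q[1])@Rz(q[2]); p=p+A@np.array([L[1],0,L[2]])
    A=A@Ry(q[3]); p=p+A@np.array([L[3],0,L[4]])
    A=A@Rz(q[4])@Ry(q[5]); p=p+A@np.array([L[5],0,L[6]])
    return p,A@Rz(q[6])@C
E
python3 - <<'E'
from kin import *
from h import ctrl
s=ctrl.read_state()
D=[([-1.376,.629,.038,1.518,-.027,.996,-.02],[167.395,627.405,230.365],[-3.138,1.569,-1.828]),
([.364,.271,-.036,2.317,-.311,.241,2.103],[435.764,-150.097,218.837],[-1.557,1.238,-.074]),
([.383,.275,-.021,2.319,-.417,.234,2.253],[435.7,-159.9,218.9],[-1.566,1.224,-.068]),
(s['qpos'],s['eef_pos'],s['tool_rot'])]
for L0 in ([300,0,350,0,350,0,250],[267,52.5,293,-77.5,342.5,76,270],[267,52.5,293,77.5,342.5,76,270],[333,82,316,-82,384,88,260],[340,0,400,0,400,0,280]):
  L0=np.array(L0,float)
  f=lambda L:np.concatenate([np.concatenate([fk(q,L)[0]-p for q,p,r in D]),1e-3*(np.array(L)-L0)])
  print('raw',f(L0)[:12].round()); o=least_squares(f,L0);print(o.x.round(1),o.fun[:12].round(1))
print([np.degrees(Rn.from_matrix(fk(q,L0)[1].T@Rn.from_euler('xyz',r).as_matrix()).magnitude()).round(2) for q,p,r in D])
E
```

```text
raw [ -58. -140.  -88.  -91.   54. -115.  -92.   56. -116. -121.   52. -103.]
[   5.5  745.5  -75.3  -74.4  320.1  219.5 -835.9] [-11.9   2.7   0.1   4.2   1.8   9.7  -1.4   2.2   5.5  -2.8   2.7 -15.3]
raw [ -66. -171. -149.  -51.   66. -210.  -46.   73. -210.  -40.   89. -193.]
[   5.4  745.6  -75.4  -74.4  320.1  219.5 -836.1] [-11.8   2.7   0.1   4.2   1.8   9.7  -1.4   2.2   5.5  -2.8   2.7 -15.3]
raw [ -82. -253. -279. -175.  109. -292. -169.  120. -291. -173.  139. -255.]
[   5.4  745.6  -75.4  -74.4  320.1  219.5 -836.1] [-11.8   2.7   0.1   4.2   1.8   9.7  -1.4   2.2   5.5  -2.8   2.7 -15.3]
raw [ -52. -110.  -90.   -6.   54. -157.   -1.   60. -157.    7.   76. -146.]
[   5.4  745.6  -75.5  -74.4  320.1  219.5 -836.1] [-11.8   2.7   0.1   4.2   1.8   9.7  -1.4   2.2   5.5  -2.8   2.7 -15.3]
raw [-42. -71. -65. -44.  40. -98. -44.  41. -99. -74.  36. -91.]
[   5.5  745.4  -75.3  -74.4  320.1  219.4 -835.8] [-11.9   2.7   0.1   4.2   1.8   9.7  -1.4   2.2   5.5  -2.8   2.7 -15.3]
[np.float64(0.06), np.float64(0.11), np.float64(0.04), np.float64(0.0)]
```

Run:
```python
from h import *
s=ctrl.read_state();R=Rn.from_euler('xyz',s['tool_rot']).as_matrix()
T=frame()
# up along n first 60mm then to (480,-165,330) with tilt 5deg
plan(D+165*(-T[:,0]),T,3)
th=np.radians(15); T2=T@Rn.from_rotvec([0,0,th]).as_matrix(); print(T2[:,0])
plan([490,-165,330],T2,5,D-165*T[:,0],T)
```

```text
[-0.0284  0.0028  0.0013] [ 0.     0.074 -0.086] mm [ 455. -163.  182.]
[-0.0285  0.0025  0.0011] [ 0.     0.074 -0.086] mm [ 447. -162.  202.]
[-0.0285  0.0022  0.0008] [ 0.     0.074 -0.086] mm [ 438. -161.  221.]
[ 0.0869068 -0.0065827 -0.9961947]
[-0.0225 -0.023  -0.0001] [0.  0.  0.5] mm [ 449. -161.  243.]
[-0.0237 -0.0218 -0.0001] [0.  0.  0.5] mm [ 459. -162.  265.]
[-0.0248 -0.0205 -0.0001] [0.  0.  0.5] mm [ 469. -163.  286.]
[-0.0258 -0.0192 -0.0001] [0.  0.  0.5] mm [ 480. -164.  308.]
[-0.0268 -0.0178 -0.0001] [0.  0.  0.5] mm [ 490. -165.  330.]
```

Request:
servo_tool:
  rows:
    - {"dx":-0.0285,"dy":0.003,"dz":0.001,"wx":0,"wy":0.07,"wz":-0.08,"fingers":0.4}
    - {"dx":-0.0285,"dy":0.003,"dz":0.001,"wx":0,"wy":0.07,"wz":-0.08,"fingers":0.4}
    - {"dx":-0.0285,"dy":0.003,"dz":0.001,"wx":0,"wy":0.07,"wz":-0.08,"fingers":0.4}
    - {"dx":0,"dy":0,"dz":0,"wx":0,"wy":0,"wz":0,"fingers":0.4}

```text
clock: 6.0
eef_pos: [436.7, -160.4, 222.7]
tool_rot: [-1.569, 1.221, -0.073]
force: [-0.6, 0.4, 0.2]
width: 51.1
```

```bash
cat >> h.py <<'E'
def log():
    import json; s=ctrl.read_state()
    with open('log.txt','a') as f: f.write(json.dumps([list(map(float,s[k])) for k in('qpos','eef_pos','tool_rot')])+'\n')
E
python3 -c "
from h import *
st();log()"
```

```text
t 6.0 q [ 0.003  0.293  0.464  2.324 -0.864  0.33   2.718] P [ 436.7 -160.4  222.7] w 51.1 F [-0.6  0.4  0.2] M [ 0.    0.32 -0.04]
Ftool [-0.4  0.5  0.4] toalign deg [0.01 0.05 0.07]
```

Request:
servo_tool:
  rows:
    - {"dx":-0.0225,"dy":-0.023,"dz":0,"wx":0,"wy":0,"wz":0.5,"fingers":0.4}
    - {"dx":-0.0235,"dy":-0.022,"dz":0,"wx":0,"wy":0,"wz":0.5,"fingers":0.4}
    - {"dx":-0.025,"dy":-0.0205,"dz":0,"wx":0,"wy":0,"wz":0.5,"fingers":0.4}
    - {"dx":-0.026,"dy":-0.019,"dz":0,"wx":0,"wy":0,"wz":0.5,"fingers":0.4}
    - {"dx":-0.027,"dy":-0.018,"dz":0,"wx":0,"wy":0,"wz":0.5,"fingers":0.4}

```text
clock: 6.62
eef_pos: [489.6, -163.9, 330.3]
tool_rot: [-1.55, 1.487, -0.053]
force: [1.3, -0.4, -0.5]
width: 51.3
```

```bash
python3 -c "
from h import *
st();log()"
```

```text
t 6.62 q [-0.311  0.374  0.832  1.83  -0.367  1.005  2.162] P [ 489.6 -163.9  330.3] w 51.3 F [ 1.3 -0.4 -0.5] M [-0.    0.05 -0.  ]
Ftool [ 0.6 -1.3 -0.3] toalign deg [  0.07   0.12 -15.22]
```

```bash
cat > fit.py <<'E'
from kin import *
import json
D=[([-1.376,.629,.038,1.518,-.027,.996,-.02],[167.395,627.405,230.365],[-3.138,1.569,-1.828]),
([.383,.275,-.021,2.319,-.417,.234,2.253],[435.7,-159.9,218.9],[-1.566,1.224,-.068]),
([.209,.442,.209,2.297,-1.099,.233,2.941],[464.7,-163.9,162.2],[-1.502,1.248,-.003])]
D+=[json.loads(l) for l in open('log.txt')]
def A(q):
    M=[];A0=Rz(q[0]);M.append(A0);A1=A0@Ry(q[1]);M.append(A1);A2=A1@Rz(q[2]);M.append(A2);A3=A2@Ry(q[3]);M.append(A3)
    A4=A3@Rz(q[4]);M.append(A4);A5=A4@Ry(q[5]);M.append(A5);A6=A5@Rz(q[6]);M.append(A6)
    return M
# cols: base z, A0 xy, A2 xyz, A3 y? , A4 xyz, A5 xyz
def cols(q):
    M=A(q); return np.concatenate([np.array([[0],[0],[1.]]),M[0][:,:2],M[2],M[3][:,[0,2]],M[4][:,:2],M[5]],1)
W=np.concatenate([cols(q) for q,p,r in D]);b=np.concatenate([p for q,p,r in D])
names='bz,0x,0y,2x,2y,2z,3x,3z,4x,4y,5x,5y,5z'.split(',')
for L0 in ([285,0,0,0,0,420,0,314,0,0,0,0,320],[300,0,0,0,0,350,0,350,0,0,0,0,280],[365,0,0,0,0,395,0,385,0,0,100,0,280]):
  L0=np.array(L0,float);lam=np.array([1,5,5,2,5,1,2,1,5,5,2,5,1])*0.02
  x=L0+np.linalg.lstsq(np.vstack([W,np.diag(lam)]),np.concatenate([b-W@L0,0*L0]),rcond=None)[0]
  print(dict(zip(names,x.round(0).tolist())),(W@x-b).round(1).tolist())
E
python3 fit.py
```

```text
{'bz': 323.0, '0x': 1.0, '0y': -10.0, '2x': 6.0, '2y': -16.0, '2z': 551.0, '3x': -7.0, '3z': 376.0, '4x': 3.0, '4y': -1.0, '5x': -1.0, '5y': -1.0, '5z': 333.0} [-0.4, -0.1, -0.0, 0.0, -0.5, 0.1, 0.1, 0.2, -0.3, -0.2, 0.1, 0.1, 0.2, -0.1, 0.0]
{'bz': 321.0, '0x': 3.0, '0y': -10.0, '2x': 7.0, '2y': -17.0, '2z': 547.0, '3x': -9.0, '3z': 376.0, '4x': 5.0, '4y': -1.0, '5x': -2.0, '5y': -1.0, '5z': 327.0} [-0.5, -0.2, 0.0, 0.0, -0.6, 0.0, 0.1, 0.2, -0.2, -0.3, 0.2, 0.1, 0.3, -0.1, 0.1]
{'bz': 330.0, '0x': 2.0, '0y': -11.0, '2x': 6.0, '2y': -16.0, '2z': 554.0, '3x': -0.0, '3z': 378.0, '4x': -1.0, '4y': -1.0, '5x': 2.0, '5y': -1.0, '5z': 339.0} [-0.2, -0.2, -0.2, 0.1, -0.3, -0.1, -0.2, 0.1, -0.2, 0.0, 0.3, 0.1, 0.3, -0.1, 0.4]
```

```bash
cat > ik.py <<'E'
import io,contextlib
with contextlib.redirect_stdout(io.StringIO()):
    import fit
from fit import cols,A,C
import numpy as np
from scipy.spatial.transform import Rotation as Rn
from scipy.optimize import least_squares
x=fit.x
lo=np.array([-3.06,-.37,-1.25,.18,-1.1,.23,-2.94]);hi=np.array([3.06,2.12,1.32,2.47,4.24,1.98,2.94])
def fk(q): return cols(q)@x, A(q)[-1]@C
def ik(P,R,q0,q3=None,lim=True,w=1e-4):
    def f(q):
        p,r=fk(q); e=Rn.from_matrix(r.T@R).as_rotvec()
        return np.concatenate([(p-P)/100,e*3,w*(q-q0)]+([[5*(q[2]-q3)]] if q3 is not None else []))
    b=(lo+1e-3,hi-1e-3) if lim else (-np.inf,np.inf)
    o=least_squares(f,np.clip(q0,lo+.002,hi-.002),bounds=b); p,r=fk(o.x)
    return o.x,np.linalg.norm(p-P),np.degrees(Rn.from_matrix(r.T@R).magnitude())
E
python3 - <<'E'
from ik import *
from h import frame,D
T=frame()
for k in (24,):
 for q3 in np.arange(-1.2,1.3,.2):
  for q5 in (-.8,1.57,3.1):
   for sp in (0,np.pi):
    for q70 in(-1.5,1.8):
     P=D-k*T[:,0]; R=T@Rn.from_rotvec([sp,0,0]).as_matrix()
     q,e,a=ik(P,R,np.array([.3,.5,q3,2.2,q5,.4,q70]),q3)
     if e<.5 and a<.3: print(k,round(q3,1),'sp',round(sp,1),q.round(2))
E
```

```text
24 -1.2 sp 0 [ 1.06  0.95 -1.2   2.31  1.72  0.8   0.18]
24 -1.2 sp 0 [ 1.06  0.95 -1.2   2.31  1.72  0.8   0.18]
24 -1.2 sp 0 [ 1.06  0.95 -1.2   2.31  1.72  0.8   0.18]
24 -1.2 sp 0 [ 1.06  0.95 -1.2   2.31  1.72  0.8   0.18]
24 -1.2 sp 0 [ 1.06  0.95 -1.2   2.31  1.72  0.8   0.18]
24 -1.0 sp 0 [ 0.97  0.83 -1.    2.31  1.76  0.61  0.11]
24 -1.0 sp 0 [ 0.97  0.83 -1.    2.31  1.76  0.61  0.11]
24 -1.0 sp 0 [ 0.97  0.83 -1.    2.31  1.76  0.61  0.11]
24 -1.0 sp 0 [ 0.97  0.83 -1.    2.31  1.76  0.61  0.11]
24 -0.8 sp 0 [ 0.86  0.74 -0.8   2.32  1.84  0.45  0.01]
24 -0.8 sp 0 [ 0.86  0.74 -0.8   2.32  1.84  0.45  0.01]
24 -0.8 sp 0 [ 0.86  0.74 -0.8   2.32  1.84  0.45  0.01]
24 -0.8 sp 0 [ 0.86  0.74 -0.8   2.32  1.84  0.45  0.01]
24 -0.6 sp 0 [ 0.74  0.68 -0.6   2.32  1.99  0.31 -0.15]
24 -0.6 sp 0 [ 0.74  0.68 -0.6   2.32  1.99  0.31 -0.15]
24 -0.6 sp 0 [ 0.74  0.68 -0.6   2.32  1.99  0.31 -0.15]
24 -0.6 sp 0 [ 0.74  0.68 -0.6   2.32  1.99  0.31 -0.15]
24 0.2 sp 0 [ 0.2   0.63  0.2   2.33  4.08  0.26 -2.27]
24 0.2 sp 3.1 [0.2  0.63 0.2  2.33 4.08 0.26 0.87]
24 0.2 sp 0 [ 0.2   0.63  0.2   2.33  4.08  0.26 -2.27]
24 0.2 sp 0 [ 0.2   0.63  0.2   2.33  4.08  0.26 -2.27]
24 0.2 sp 3.1 [0.2  0.63 0.2  2.33 4.08 0.26 0.87]
```

```bash
cat > sim.py <<'E'
from ik import *
def jac(q):
    J=np.zeros((6,7));p0,r0=fk(q);h=1e-5
    for i in range(7):
        d=q.copy();d[i]+=h;p,r=fk(d);J[:3,i]=(p-p0)/h/300;J[3:,i]=Rn.from_matrix(r@r0.T).as_rotvec()/h
    return J
def step(q,P,R,n=6,lam=1e-3,post=None,kp=0.):
    for _ in range(n):
        p,r=fk(q); e=np.concatenate([(P-p)/300,Rn.from_matrix(R@r.T).as_rotvec()])
        act=np.ones(7,bool)
        for it in range(4):
            J=jac(q)[:,act]; Ji=J.T@np.linalg.inv(J@J.T+lam**2*np.eye(6)); dq=np.zeros(7);dq[act]=Ji@e
            if post is not None: N=np.eye(act.sum())-Ji@J; dq[act]+=N@(kp*(post-q)[act])
            qn=q+dq; bad=act&((qn<lo)|(qn>hi))
            if not bad.any(): break
            act&=~bad
        q=np.clip(q+dq,lo,hi)
    return q
def run(q,rows,P=None,R=None,**k):
    if P is None: P,R=fk(q)
    for r in rows:
        P=P+R@np.array(r[:3])*750; R=R@Rn.from_rotvec(np.radians(6*np.array(r[3:6]))).as_matrix()
        q=step(q,P,R,**k)
    return q,P,R
E
cat > t.py <<'E'
from sim import *
segs=[[(-.002,-.053,-.042,0,0,0)]*10,
 [(.004,dy,-.051,-.17,-.03,-.33) for dy in(-.0085,-.0075,-.0065,-.0055,-.0045)],[(.004,dy,-.051,-.17,-.03,-.33) for dy in(-.0035,-.0025,-.0015,0,.001)],
 [(0,0,-.018,-.11,0,-.15)]+[(0,)*6]*2,[(.03,-.001,0,0,0,0)]*3+[(.028,-.001,0,0,0,0),(0,)*6],
 [(-.0285,.003,.001,0,.07,-.08)]*3+[(0,)*6],
 [(-.0225,-.023,0,0,0,.5),(-.0235,-.022,0,0,0,.5),(-.025,-.0205,0,0,0,.5),(-.026,-.019,0,0,0,.5),(-.027,-.018,0,0,0,.5)]]
q=np.array([-1.376,.629,.038,1.518,-.027,.996,-.02])
for kw in (dict(),dict(post=(lo+hi)/2,kp=.02),dict(post=(lo+hi)/2,kp=.1)):
  print(kw.get('kp'));qq=q.copy();P=R=None
  for s in segs:
    qq,P,R=run(qq,s,P,R,**kw); print(qq.round(2), fk(qq)[0].round(0))
    if s is segs[4]: P,R=fk(qq)
E
python3 t.py
```

```text
None
[-0.54  0.42  0.07  1.87 -0.04  0.85  0.86] [470. 220. 245.]
[-0.25  0.28  0.11  2.19  0.04  0.51  1.22] [452.  28. 231.]
[ 0.36  0.27 -0.07  2.3  -0.11  0.26  1.81] [ 440. -150.  221.]
[ 0.38  0.27 -0.07  2.29 -0.11  0.26  1.81] [ 441. -158.  223.]
[ 0.38  0.4  -0.07  2.27 -0.11  0.26  1.81] [ 441. -157.  172.]
[ 0.33  0.24 -0.02  2.27 -0.08  0.38  1.77] [ 420. -152.  233.]
[ 0.25  0.31  0.02  1.75 -0.01  1.08  1.68] [ 482. -163.  336.]
0.02
[-0.1   0.47 -0.57  1.85  0.32  0.91  0.49] [470. 220. 245.]
[ 0.35  0.33 -0.67  2.18  0.5   0.59  0.73] [452.  28. 231.]
[ 0.98  0.36 -0.8   2.31  0.72  0.3   1.08] [ 435. -162.  217.]
[ 1.08  0.39 -0.89  2.31  0.83  0.31  1.02] [ 434. -176.  217.]
[ 0.82  0.56 -0.62  2.33  1.68  0.23  0.19] [ 468. -178.  135.]
[ 0.94  0.41 -0.75  2.37  1.27  0.23  0.57] [ 439. -173.  192.]
[ 1.06  0.48 -1.13  1.88  0.57  0.98  1.2 ] [ 487. -174.  303.]
0.1
[ 0.1   0.56 -0.91  1.85  0.52  0.99  0.28] [470. 220. 245.]
[ 0.52  0.39 -0.91  2.17  0.65  0.66  0.57] [452.  28. 231.]
[ 1.11  0.42 -1.    2.31  0.93  0.38  0.87] [ 435. -162.  217.]
[ 1.19  0.45 -1.06  2.31  1.    0.39  0.85] [ 434. -176.  217.]
[ 0.83  0.57 -0.65  2.33  1.67  0.25  0.2 ] [ 468. -178.  135.]
[ 0.95  0.42 -0.76  2.37  1.27  0.23  0.57] [ 439. -173.  192.]
[ 1.1   0.52 -1.21  1.88  0.63  1.02  1.14] [ 487. -174.  303.]
```

```bash
cat > search.py <<'E'
from sim import *
from h import frame,D,ctrl
T=frame()
q0=np.array(ctrl.read_state()['qpos'])
# check model over last segment
qa=np.array([.003,.293,.464,2.324,-.864,.33,2.718]); 
import t as _t
E
python3 - <<'E'
from sim import *
from h import frame,D,ctrl
import time
T=frame(); q0=np.array(ctrl.read_state()['qpos'])
qa=np.array([.003,.293,.464,2.324,-.864,.33,2.718])
rows=[(-.0225,-.023,0,0,0,.5),(-.0235,-.022,0,0,0,.5),(-.025,-.0205,0,0,0,.5),(-.026,-.019,0,0,0,.5),(-.027,-.018,0,0,0,.5)]
print('pred',run(qa,rows)[0].round(2),'act',q0.round(2))
qb=np.array([ .209,.442,.209,2.297,-1.099,.233,2.941]);print('pred',run(qb,[(-.0285,.003,.001,0,.07,-.08)]*3)[0].round(2),'act',qa.round(2))
# goal hover
q,e,a=ik(D-110*T[:,0],T,np.array([.9,.6,-.9,2.3,1.6,.5,.2]),-.9); print('goal',q.round(2),e,a)
n=np.linalg.svd(jac(q0))[2][-1];print('null now',n.round(2)); print('null goal',np.linalg.svd(jac(q))[2][-1].round(2))
E
```

```text
pred [-0.32  0.37  0.84  1.83 -0.37  1.    2.16] act [-0.31  0.37  0.83  1.83 -0.37  1.01  2.16]
pred [ 0.01  0.3   0.46  2.32 -0.87  0.33  2.72] act [ 0.    0.29  0.46  2.32 -0.86  0.33  2.72]
goal [ 0.98  0.54 -0.9   2.32  1.33  0.37  0.48] 6.05315437474722e-07 1.7438424101871748e-07
null now [-0.42  0.18  0.7   0.01 -0.37  0.11  0.4 ]
null goal [-0.41 -0.24  0.68  0.01 -0.23 -0.45  0.24]
```

```bash
cat > search.py <<'E'
from sim import *
from h import frame,D,ctrl
import sys,time
T=frame(); q0=np.array(ctrl.read_state()['qpos'])
ml=lo+np.array([.3,.1,.1,.1,.15,.12,.15]);mh=hi-np.array([.3,.1,.1,.1,.15,.12,.15])
q0=np.clip(q0,ml,mh)
qs=ik(D-130*T[:,0],T,np.array([.9,.6,-.9,2.3,1.6,.5,.2]),-1.0)[0]
def follow(q,atts,steps,s=.14):
    tr=[q]; 
    for a in atts:
        for _ in range(steps):
            J=jac(q); n=np.linalg.svd(J)[2][-1]; d=a-q; d=d-n*(n@d); m=np.linalg.norm(d)
            if m<.03: break
            d*=min(1,s/m); q=np.clip(q+d,ml,mh)
            p,r=fk(q)
            if p[2]<215 or r[2,0]>-.25 or p[0]<250 or np.hypot(*p[:2])>800: return None,tr
            tr.append(q)
    return q,tr
if __name__=='__main__':
    rng=np.random.default_rng(int(sys.argv[1])); best=9; t0=time.time()
    while time.time()-t0<150:
        K=rng.integers(1,4)
        if best<9 and rng.random()<.6: atts=[a+rng.normal(0,.25,7) for a in batts]
        else: atts=[np.clip(q0+rng.normal(0,1,7)*[.8,.4,.9,.5,1.2,.5,1.2],ml,mh) for _ in range(K)]
        q,tr=follow(q0,atts+[qs],14)
        if q is None: continue
        c=np.linalg.norm(q-qs)+.005*len(tr)
        if c<best: best=c;batts=atts;np.save(f'best{sys.argv[1]}.npy',np.array(tr)); 
    print(best,len(np.load(f'best{sys.argv[1]}.npy')),np.load(f'best{sys.argv[1]}.npy')[-1].round(2),qs.round(2))
E
export OMP_NUM_THREADS=1; nproc; for i in 1 2 3 4; do python3 search.py $i & done; wait
```

```text
1
this script no longer has the robot
this script no longer has the robot
1.5008927862780288 29 [ 0.35  0.39 -0.06  2.14  0.75  0.37  1.03] [ 1.06  0.51 -1.    2.32  1.21  0.41  0.6 ]
0.5142906403166385 43 [ 0.92  0.42 -0.86  2.22  1.11  0.42  0.73] [ 1.06  0.51 -1.    2.32  1.21  0.41  0.6 ]Exception ignored in: <_io.TextIOWrapper mode='rw' encoding='UTF-8'>
Traceback (most recent call last):
BrokenPipeError: [Errno 32] Broken pipe
Exception ignored in: <_io.TextIOWrapper mode='rw' encoding='UTF-8'>
Traceback (most recent call last):
BrokenPipeError: [Errno 32] Broken pipe
```

```bash
ls best*
python3 - <<'E'
import numpy as np,glob
from sim import *
from h import frame,D
T=frame()
for f in glob.glob('best*.npy'):
    tr=np.load(f); print(f,len(tr))
    if abs(tr[-1][2]+.86)<.02:
        np.save('path.npy',tr)
        for q in tr[::3]: print(q.round(2),fk(q)[0].round(0),fk(q)[1][:,0].round(2))
        q=tr[-1].copy(); print(q.round(2))
        p,r=fk(q)
        w=Rn.from_matrix(r.T@T).as_rotvec(); P=D-110*T[:,0]
        for i in range(1,7): q=step(q,p+(P-p)*i/6,r@Rn.from_rotvec(w*i/6).as_matrix())
        print('hover',q.round(2))
        for k in np.arange(105,12,-6): q=step(q,D-k*T[:,0],T)
        print('down',q.round(2),fk(q)[0],D-k*T[:,0])
        for a in np.arange(.1,2.95,.1): 
            q=step(q,D-22*T[:,0],T@Rn.from_rotvec([a,0,0]).as_matrix())
            if int(a*10+.5)%5==0: print(round(a,1),q.round(2),np.linalg.norm(fk(q)[0]-D+22*T[:,0]).round(2))
E
```

```text
best1.npy
best4.npy
best4.npy 43
[-0.31  0.37  0.83  1.83 -0.37  1.01  2.16] [ 490. -164.  331.] [ 0.08 -0.   -1.  ]
[-0.26  0.06  0.87  1.82 -0.42  0.78  2.28] [ 513. -260.  494.] [ 0.55 -0.09 -0.83]
[-0.25 -0.21  0.78  1.81 -0.25  0.59  2.14] [ 486. -304.  634.] [ 0.78 -0.19 -0.59]
[-0.08 -0.27  0.54  1.81 -0.1   0.47  2.02] [ 483. -301.  712.] [ 0.85 -0.29 -0.44]
[ 0.1  -0.27  0.29  1.8   0.04  0.35  1.9 ] [ 502. -276.  768.] [ 0.88 -0.35 -0.31]
[ 0.25 -0.27  0.04  1.74  0.18  0.42  1.8 ] [ 519. -213.  795.] [ 0.89 -0.33 -0.31]
[ 0.3  -0.27 -0.23  1.59  0.33  0.64  1.74] [ 531. -107.  843.] [ 0.89 -0.29 -0.34]
[ 0.33 -0.27 -0.49  1.43  0.49  0.87  1.68] [515.  -9. 892.] [ 0.9  -0.28 -0.34]
[ 0.38 -0.27 -0.76  1.27  0.63  1.1   1.62] [476.  77. 940.] [ 0.9  -0.3  -0.31]
[ 0.47 -0.27 -1.04  1.12  0.75  1.31  1.6 ] [426. 147. 977.] [ 0.91 -0.31 -0.28]
[ 0.6  -0.17 -1.12  1.23  0.81  1.24  1.47] [509.  92. 911.] [ 0.86 -0.38 -0.35]
[ 0.7  -0.02 -1.09  1.47  0.9   1.05  1.27] [606. -21. 763.] [ 0.77 -0.43 -0.47]
[ 0.76  0.14 -1.01  1.72  0.99  0.86  1.08] [ 637. -118.  584.] [ 0.66 -0.42 -0.62]
[ 0.83  0.28 -0.93  1.97  1.05  0.65  0.89] [ 598. -177.  395.] [ 0.54 -0.32 -0.78]
[ 0.92  0.42 -0.86  2.22  1.11  0.42  0.73] [ 497. -179.  232.] [ 0.39 -0.13 -0.91]
[ 0.92  0.42 -0.86  2.22  1.11  0.42  0.73]
hover [ 0.88  0.49 -0.74  2.32  1.26  0.27  0.55]
down [ 0.82  0.75 -0.74  2.32  1.92  0.42 -0.06] [ 489.28435163 -164.4125185    80.29538931] [ 489.28435163 -164.4125185    80.29538931]
0.5 [ 0.89  0.77 -0.85  2.32  1.83  0.48 -0.47] 0.0
1.0 [ 0.94  0.81 -0.94  2.31  1.79  0.56 -0.92] 0.0
1.5 [ 0.99  0.85 -1.03  2.31  1.76  0.63 -1.38] 0.0
2.0 [ 1.02  0.89 -1.1   2.31  1.74  0.7  -1.86] 0.0
2.5 [ 1.04  0.93 -1.16  2.31  1.73  0.76 -2.34] 0.0
best1.npy 29
```

```bash
cat > emit.py <<'E'
from sim import *
from scipy.linalg import logm,expm
from h import ctrl
tr=np.load('path.npy'); 
s=ctrl.read_state(); q=np.array(s['qpos'])
P=np.array(s['eef_pos']);R=Rn.from_euler('xyz',s['tool_rot']).as_matrix()
def const_rows(P,R,P2,R2,n):
    w=Rn.from_matrix(R.T@R2).as_rotvec()/n; d=R.T@(P2-P)/n
    dR=Rn.from_rotvec(w).as_matrix()
    # body-constant shift v: sum R*dR^i v = P2-P
    M=sum(np.linalg.matrix_power(dR,i) for i in range(n)); v=np.linalg.solve(M,R.T@(P2-P))
    return v/750,np.degrees(w)/6
idx=[6,12,19,26,28,31,34,37,40,42]; i0=0
for i in idx:
    P2,R2=fk(tr[i]); n=5
    v,w=const_rows(P,R,P2,R2,n); v=v.round(3);w=w.round(2)
    q1=q
    q,P,R=run(q,[(*v,*w)]*n,P,R)
    print(i,n,v,w,'mm/row',np.linalg.norm(v)*750//1,'deg',round(np.linalg.norm(w)*6,1),'dq/row',np.abs((q-q1)/n).max().round(2),q.round(2),P.round(0))
np.save('P.npy',P)
E
python3 emit.py
```

```text
6 5 [-0.073 -0.037 -0.04 ] [ 0.14  0.23 -1.62] mm/row 68.0 deg 9.9 dq/row 0.12 [-0.38 -0.24  0.85  1.82 -0.11  0.58  2.02] [ 487. -302.  633.]
12 5 [-0.016 -0.033  0.002] [-0.27  0.33 -0.55] mm/row 27.0 deg 4.2 dq/row 0.1 [-0.02 -0.29  0.37  1.8   0.18  0.35  1.77] [ 502. -277.  767.]
19 5 [-0.019 -0.04   0.041] [-0.69 -0.14  0.  ] mm/row 45.0 deg 4.2 dq/row 0.12 [ 0.14 -0.26 -0.21  1.54  0.49  0.75  1.63] [528. -73. 860.]
26 5 [-0.045 -0.04   0.023] [-0.44  0.1  -0.06] mm/row 48.0 deg 2.7 dq/row 0.14 [ 0.23 -0.22 -0.9   1.17  0.86  1.32  1.53] [444. 126. 967.]
28 5 [-0.013 -0.007  0.004] [-0.03  0.02  0.  ] mm/row 11.0 deg 0.2 dq/row 0.06 [ 0.33 -0.18 -1.18  1.07  0.98  1.49  1.5 ] [410. 168. 986.]
31 5 [0.053 0.021 0.002] [ 0.15 -0.02  0.32] mm/row 42.0 deg 2.1 dq/row 0.05 [ 0.34 -0.08 -0.91  1.31  0.93  1.25  1.36] [547.  55. 868.]
34 5 [0.048 0.029 0.007] [ 0.14 -0.11  0.29] mm/row 42.0 deg 2.0 dq/row 0.05 [ 0.44  0.02 -0.77  1.56  0.92  0.98  1.21] [624. -56. 705.]
37 5 [0.04  0.036 0.009] [ 0.17 -0.23  0.29] mm/row 40.0 deg 2.4 dq/row 0.05 [ 0.55  0.14 -0.68  1.81  0.92  0.72  1.08] [ 632. -143.  520.]
40 5 [0.031 0.042 0.01 ] [ 0.23 -0.33  0.32] mm/row 39.0 deg 3.1 dq/row 0.05 [ 0.64  0.26 -0.6   2.06  0.94  0.47  0.95] [ 570. -186.  336.]
42 5 [0.015 0.03  0.008] [ 0.21 -0.29  0.23] mm/row 25.0 deg 2.6 dq/row 0.03 [ 0.72  0.35 -0.57  2.23  0.92  0.29  0.91] [ 496. -178.  231.]
```

```bash
sed -i 's/^    P2,R2=fk(tr\[i\]); n=5/    P2,R2=fk(tr[i]); n={6:8,28:3}.get(i,5)/' emit.py
cat >> emit.py <<'E'
from h import frame,D
T=frame(); p,r=P,R
w=Rn.from_matrix(r.T@T).as_rotvec(); Pg=D-110*T[:,0]
for i in range(1,7): q=step(q,p+(Pg-p)*i/6,r@Rn.from_rotvec(w*i/6).as_matrix())
print('hover',q.round(2))
for k in np.arange(105,15,-6):
    q=step(q,D-k*T[:,0],T); 
    if k%4<2:print(k,q.round(2),np.linalg.norm(fk(q)[0]-D+k*T[:,0]).round(2))
for a in np.arange(.1,2.95,.1): 
    q=step(q,D-22*T[:,0],T@Rn.from_rotvec([a,0,0]).as_matrix())
    if int(a*10+.5)%7==0: print(round(a,1),q.round(2),np.linalg.norm(fk(q)[0]-D+22*T[:,0]).round(2))
E
python3 emit.py
```

```text
6 8 [-0.045 -0.025 -0.025] [ 0.09  0.14 -1.01] mm/row 42.0 deg 6.1 dq/row 0.08 [-0.35 -0.23  0.84  1.81 -0.15  0.59  2.05] [ 489. -302.  635.]
12 5 [-0.016 -0.033  0.002] [-0.28  0.34 -0.55] mm/row 27.0 deg 4.2 dq/row 0.1 [ 0.   -0.28  0.35  1.8   0.17  0.36  1.78] [ 504. -276.  768.]
19 5 [-0.019 -0.039  0.041] [-0.69 -0.14 -0.  ] mm/row 44.0 deg 4.2 dq/row 0.12 [ 0.16 -0.26 -0.23  1.54  0.49  0.74  1.64] [529. -74. 858.]
26 5 [-0.046 -0.04   0.023] [-0.43  0.1  -0.06] mm/row 48.0 deg 2.7 dq/row 0.14 [ 0.26 -0.22 -0.91  1.17  0.85  1.31  1.53] [442. 127. 966.]
28 3 [-0.02  -0.011  0.006] [-0.06  0.03 -0.01] mm/row 17.0 deg 0.4 dq/row 0.08 [ 0.34 -0.19 -1.16  1.07  0.95  1.47  1.51] [412. 166. 984.]
31 5 [0.053 0.021 0.002] [ 0.16 -0.02  0.32] mm/row 42.0 deg 2.1 dq/row 0.05 [ 0.37 -0.08 -0.92  1.31  0.92  1.23  1.36] [549.  53. 866.]
34 5 [0.047 0.029 0.007] [ 0.14 -0.11  0.29] mm/row 41.0 deg 2.0 dq/row 0.05 [ 0.46  0.02 -0.79  1.57  0.91  0.98  1.21] [623. -57. 704.]
37 5 [0.04  0.035 0.009] [ 0.16 -0.23  0.29] mm/row 40.0 deg 2.4 dq/row 0.05 [ 0.56  0.14 -0.7   1.81  0.93  0.73  
[... 274 characters left out ...]
  0.31  0.93] [ 496. -180.  233.]
hover [ 0.84  0.47 -0.68  2.33  1.22  0.24  0.59]
105 [ 0.83  0.48 -0.67  2.33  1.28  0.24  0.53] 0.0
93 [ 0.81  0.51 -0.66  2.33  1.42  0.24  0.4 ] 0.0
81 [ 0.79  0.54 -0.63  2.33  1.55  0.24  0.27] 0.0
69 [ 0.79  0.57 -0.64  2.33  1.66  0.26  0.16] 0.0
57 [ 0.8   0.61 -0.67  2.33  1.74  0.29  0.09] 0.0
45 [ 0.81  0.65 -0.69  2.33  1.81  0.33  0.03] 0.0
33 [ 0.81  0.69 -0.71  2.32  1.86  0.36 -0.01] 0.0
21 [ 0.82  0.73 -0.72  2.32  1.9   0.4  -0.05] 0.0
0.7 [ 0.91  0.78 -0.88  2.32  1.81  0.51 -0.65] 0.0
1.4 [ 0.98  0.84 -1.01  2.31  1.77  0.62 -1.29] 0.0
2.1 [ 1.02  0.9  -1.11  2.31  1.74  0.71 -1.96] 0.0
2.8 [ 1.06  0.95 -1.19  2.31  1.72  0.79 -2.63] 0.0
```

Request:
servo_tool:
  rows:
    - {"dx":-0.045,"dy":-0.025,"dz":-0.025,"wx":0.09,"wy":0.14,"wz":-1.0,"fingers":0.4}
    - {"dx":-0.045,"dy":-0.025,"dz":-0.025,"wx":0.09,"wy":0.14,"wz":-1.0,"fingers":0.4}
    - {"dx":-0.045,"dy":-0.025,"dz":-0.025,"wx":0.09,"wy":0.14,"wz":-1.0,"fingers":0.4}
    - {"dx":-0.045,"dy":-0.025,"dz":-0.025,"wx":0.09,"wy":0.14,"wz":-1.0,"fingers":0.4}

```text
clock: 7.12
eef_pos: [522.8, -240.2, 480.4]
tool_rot: [-1.661, 1.06, -0.207]
force: [0.3, 0.6, 0.3]
width: 51.6
```

Request:
servo_tool:
  rows:
    - {"dx":-0.045,"dy":-0.025,"dz":-0.025,"wx":0.09,"wy":0.14,"wz":-1.0,"fingers":0.4}
    - {"dx":-0.045,"dy":-0.025,"dz":-0.025,"wx":0.09,"wy":0.14,"wz":-1.0,"fingers":0.4}
    - {"dx":-0.045,"dy":-0.025,"dz":-0.025,"wx":0.09,"wy":0.14,"wz":-1.0,"fingers":0.4}
    - {"dx":-0.045,"dy":-0.025,"dz":-0.025,"wx":0.09,"wy":0.14,"wz":-1.0,"fingers":0.4}

```text
clock: 7.62
eef_pos: [488.2, -302.0, 636.3]
tool_rot: [-1.65, 0.637, -0.241]
force: [0.5, -0.9, 0.5]
width: 51.2
```

Request:
servo_tool:
  rows:
    - {"dx":-0.016,"dy":-0.033,"dz":0.002,"wx":-0.28,"wy":0.34,"wz":-0.55,"fingers":0.4}
    - {"dx":-0.016,"dy":-0.033,"dz":0.002,"wx":-0.28,"wy":0.34,"wz":-0.55,"fingers":0.4}
    - {"dx":-0.016,"dy":-0.033,"dz":0.002,"wx":-0.28,"wy":0.34,"wz":-0.55,"fingers":0.4}
    - {"dx":-0.016,"dy":-0.033,"dz":0.002,"wx":-0.28,"wy":0.34,"wz":-0.55,"fingers":0.4}
    - {"dx":-0.016,"dy":-0.033,"dz":0.002,"wx":-0.28,"wy":0.34,"wz":-0.55,"fingers":0.4}

```text
clock: 8.25
eef_pos: [504.8, -276.0, 768.9]
tool_rot: [-1.864, 0.324, -0.379]
force: [0.3, -0.1, 0.0]
width: 51.1
```

Request:
servo_tool:
  rows:
    - {"dx":-0.019,"dy":-0.039,"dz":0.041,"wx":-0.69,"wy":-0.14,"wz":0,"fingers":0.4}
    - {"dx":-0.019,"dy":-0.039,"dz":0.041,"wx":-0.69,"wy":-0.14,"wz":0,"fingers":0.4}
    - {"dx":-0.019,"dy":-0.039,"dz":0.041,"wx":-0.69,"wy":-0.14,"wz":0,"fingers":0.4}
    - {"dx":-0.019,"dy":-0.039,"dz":0.041,"wx":-0.69,"wy":-0.14,"wz":0,"fingers":0.4}
    - {"dx":-0.019,"dy":-0.039,"dz":0.041,"wx":-0.69,"wy":-0.14,"wz":0,"fingers":0.4}

```text
clock: 8.88
eef_pos: [531.3, -72.2, 857.1]
tool_rot: [-2.204, 0.359, -0.309]
force: [0.5, -0.1, -1.1]
width: 51.3
```

```bash
python3 -c "
from h import *
st();log()"
```

```text
t 8.88 q [ 0.175 -0.269 -0.245  1.557  0.487  0.739  1.632] P [531.3 -72.2 857.1] w 51.3 F [ 0.5 -0.1 -1.1] M [ 0.26  0.92 -0.03]
Ftool [0.9 0.6 0.5] toalign deg [ 24.12 -24.69  44.05]
```

Prediction matched; continuing.

Request:
servo_tool:
  rows:
    - {"dx":-0.046,"dy":-0.04,"dz":0.023,"wx":-0.43,"wy":0.1,"wz":-0.06,"fingers":0.4}
    - {"dx":-0.046,"dy":-0.04,"dz":0.023,"wx":-0.43,"wy":0.1,"wz":-0.06,"fingers":0.4}
    - {"dx":-0.046,"dy":-0.04,"dz":0.023,"wx":-0.43,"wy":0.1,"wz":-0.06,"fingers":0.4}
    - {"dx":-0.046,"dy":-0.04,"dz":0.023,"wx":-0.43,"wy":0.1,"wz":-0.06,"fingers":0.4}
    - {"dx":-0.046,"dy":-0.04,"dz":0.023,"wx":-0.43,"wy":0.1,"wz":-0.06,"fingers":0.4}

```text
clock: 9.5
eef_pos: [444.1, 129.0, 965.8]
tool_rot: [-2.434, 0.3, -0.326]
force: [0.8, 0.8, -0.3]
width: 51.2
```

Request:
servo_tool:
  rows:
    - {"dx":-0.02,"dy":-0.011,"dz":0.006,"wx":-0.06,"wy":0.03,"wz":-0.01,"fingers":0.4}
    - {"dx":-0.02,"dy":-0.011,"dz":0.006,"wx":-0.06,"wy":0.03,"wz":-0.01,"fingers":0.4}
    - {"dx":-0.02,"dy":-0.011,"dz":0.006,"wx":-0.06,"wy":0.03,"wz":-0.01,"fingers":0.4}

```text
clock: 9.88
eef_pos: [414.6, 167.5, 983.8]
tool_rot: [-2.454, 0.292, -0.33]
force: [0.5, 0.3, 0.6]
width: 51.2
```

Request:
servo_tool:
  rows:
    - {"dx":0.053,"dy":0.021,"dz":0.002,"wx":0.16,"wy":-0.02,"wz":0.32,"fingers":0.4}
    - {"dx":0.053,"dy":0.021,"dz":0.002,"wx":0.16,"wy":-0.02,"wz":0.32,"fingers":0.4}
    - {"dx":0.053,"dy":0.021,"dz":0.002,"wx":0.16,"wy":-0.02,"wz":0.32,"fingers":0.4}
    - {"dx":0.053,"dy":0.021,"dz":0.002,"wx":0.16,"wy":-0.02,"wz":0.32,"fingers":0.4}
    - {"dx":0.053,"dy":0.021,"dz":0.002,"wx":0.16,"wy":-0.02,"wz":0.32,"fingers":0.4}

```text
clock: 10.5
eef_pos: [551.6, 52.0, 863.6]
tool_rot: [-2.413, 0.41, -0.459]
force: [0.8, -0.1, 0.6]
width: 51.4
```

Request:
servo_tool:
  rows:
    - {"dx":0.047,"dy":0.029,"dz":0.007,"wx":0.14,"wy":-0.11,"wz":0.29,"fingers":0.4}
    - {"dx":0.047,"dy":0.029,"dz":0.007,"wx":0.14,"wy":-0.11,"wz":0.29,"fingers":0.4}
    - {"dx":0.047,"dy":0.029,"dz":0.007,"wx":0.14,"wy":-0.11,"wz":0.29,"fingers":0.4}
    - {"dx":0.047,"dy":0.029,"dz":0.007,"wx":0.14,"wy":-0.11,"wz":0.29,"fingers":0.4}
    - {"dx":0.047,"dy":0.029,"dz":0.007,"wx":0.14,"wy":-0.11,"wz":0.29,"fingers":0.4}

```text
clock: 11.12
eef_pos: [623.7, -57.5, 701.3]
tool_rot: [-2.376, 0.556, -0.54]
force: [1.0, 0.5, 0.1]
width: 51.0
```

```bash
sed -i 's/^idx=.*/import sys; idx=eval(sys.argv[1])/' emit.py; python3 -c "
from h import *
st();log()"; python3 emit.py [37,40,42]
```

```text
t 11.12 q [ 0.508  0.017 -0.843  1.584  0.915  0.98   1.197] P [623.7 -57.5 701.3] w 51.0 F [1.  0.5 0.1] M [ 0.4   0.78 -0.03]
Ftool [ 0.5 -1.   0.4] toalign deg [ 23.09 -30.43  27.79]
37 5 [0.04  0.034 0.007] [ 0.17 -0.22  0.28] mm/row 39.0 deg 2.4 dq/row 0.05 [ 0.61  0.14 -0.75  1.81  0.93  0.74  1.07] [ 635. -147.  525.]
40 5 [0.031 0.042 0.011] [ 0.23 -0.33  0.32] mm/row 40.0 deg 3.1 dq/row 0.05 [ 0.69  0.27 -0.67  2.06  0.96  0.49  0.93] [ 573. -186.  339.]
42 5 [0.016 0.03  0.008] [ 0.2  -0.29  0.23] mm/row 26.0 deg 2.5 dq/row 0.03 [ 0.76  0.37 -0.63  2.22  0.96  0.32  0.88] [ 500. -178.  231.]
hover [ 0.86  0.48 -0.71  2.32  1.23  0.25  0.58]
105 [ 0.84  0.49 -0.68  2.33  1.28  0.24  0.54] 0.0
93 [ 0.82  0.51 -0.66  2.33  1.41  0.24  0.41] 0.0
81 [ 0.79  0.54 -0.63  2.33  1.54  0.24  0.28] 0.0
69 [ 0.79  0.57 -0.64  2.33  1.66  0.26  0.17] 0.0
57 [ 0.8   0.61 -0.67  2.33  1.74  0.29  0.09] 0.0
45 [ 0.81  0.65 -0.69  2.33  1.8   0.33  0.04] 0.0
33 [ 0.82  0.69 -0.71  2.32  1.85  0.36 -0.01] 0.0
21 [ 0.82  0.73 -0.73  2.32  1.9   0.4  -0.04] 0.0
0.7 [ 0.91  0.78 -0.88  2.32  1.81  0.51 -0.64] 0.0
1.4 [ 0.98  0.84 -1.01  2.31  1.77  0.62 -1.29] 0.0
2.1 [ 1.02  0.89 -1.11  2.31  1.74  0.71 -1.95] 0.0
2.8 [ 1.06  0.95 -1.19  2.31  1.72  0.79 -2.63] 0.0
```

Request:
servo_tool:
  rows:
    - {"dx":0.04,"dy":0.034,"dz":0.007,"wx":0.17,"wy":-0.22,"wz":0.28,"fingers":0.4}
    - {"dx":0.04,"dy":0.034,"dz":0.007,"wx":0.17,"wy":-0.22,"wz":0.28,"fingers":0.4}
    - {"dx":0.04,"dy":0.034,"dz":0.007,"wx":0.17,"wy":-0.22,"wz":0.28,"fingers":0.4}
    - {"dx":0.04,"dy":0.034,"dz":0.007,"wx":0.17,"wy":-0.22,"wz":0.28,"fingers":0.4}
    - {"dx":0.04,"dy":0.034,"dz":0.007,"wx":0.17,"wy":-0.22,"wz":0.28,"fingers":0.4}

```text
clock: 11.75
eef_pos: [634.9, -147.4, 525.1]
tool_rot: [-2.3, 0.741, -0.563]
force: [0.1, 0.2, 0.5]
width: 51.2
```

Request:
servo_tool:
  rows:
    - {"dx":0.031,"dy":0.042,"dz":0.011,"wx":0.23,"wy":-0.33,"wz":0.32,"fingers":0.4}
    - {"dx":0.031,"dy":0.042,"dz":0.011,"wx":0.23,"wy":-0.33,"wz":0.32,"fingers":0.4}
    - {"dx":0.031,"dy":0.042,"dz":0.011,"wx":0.23,"wy":-0.33,"wz":0.32,"fingers":0.4}
    - {"dx":0.031,"dy":0.042,"dz":0.011,"wx":0.23,"wy":-0.33,"wz":0.32,"fingers":0.4}
    - {"dx":0.031,"dy":0.042,"dz":0.011,"wx":0.23,"wy":-0.33,"wz":0.32,"fingers":0.4}

```text
clock: 12.38
eef_pos: [572.7, -186.2, 339.9]
tool_rot: [-2.134, 0.979, -0.506]
force: [0.2, -0.5, -0.3]
width: 51.6
```

Request:
servo_tool:
  rows:
    - {"dx":0.016,"dy":0.03,"dz":0.008,"wx":0.2,"wy":-0.29,"wz":0.23,"fingers":0.4}
    - {"dx":0.016,"dy":0.03,"dz":0.008,"wx":0.2,"wy":-0.29,"wz":0.23,"fingers":0.4}
    - {"dx":0.016,"dy":0.03,"dz":0.008,"wx":0.2,"wy":-0.29,"wz":0.23,"fingers":0.4}
    - {"dx":0.016,"dy":0.03,"dz":0.008,"wx":0.2,"wy":-0.29,"wz":0.23,"fingers":0.4}
    - {"dx":0.016,"dy":0.03,"dz":0.008,"wx":0.2,"wy":-0.29,"wz":0.23,"fingers":0.4}

```text
clock: 13.0
eef_pos: [500.0, -178.6, 232.0]
tool_rot: [-1.871, 1.151, -0.327]
force: [0.3, -0.2, -0.3]
width: 51.3
```

```bash
cat > em2.py <<'E'
from sim import *
from h import frame,D,ctrl,st
import sys
def to(k,n,spin=0.,oy=0,oz=0):
    s,R=st(); q=np.array(s['qpos']); P=np.array(s['eef_pos']); T=frame()
    R2=T@Rn.from_rotvec([spin,0,0]).as_matrix(); P2=D+T@np.array([-k,oy,oz])
    w=Rn.from_matrix(R.T@R2).as_rotvec()/n; dR=Rn.from_rotvec(w).as_matrix()
    M=sum(np.linalg.matrix_power(dR,i) for i in range(n)); v=np.linalg.solve(M,R.T@(P2-P))/750; w=np.degrees(w)/6
    print(n,'rows',v.round(4),w.round(2)); q,P,R=run(q,[(*v,*w)]*n,P,R); print('pred q',q.round(2))
if __name__=='__main__': to(*map(float,sys.argv[1:2]),int(sys.argv[2]),*map(float,sys.argv[3:]))
E
python3 em2.py 120 5
```

```text
t 13.0 q [ 0.761  0.366 -0.633  2.219  0.949  0.325  0.884] P [ 500.  -178.6  232. ] w 51.3 F [ 0.3 -0.2 -0.3] M [ 0.08  0.34 -0.02]
Ftool [ 0.5 -0.1 -0.1] toalign deg [ 3.85 -5.93  3.15]
5 rows [0.0081 0.0169 0.0048] [ 0.13 -0.2   0.1 ]
pred q [ 0.87  0.45 -0.71  2.32  1.11  0.25  0.7 ]
```

Request:
servo_tool:
  rows:
    - {"dx":0.008,"dy":0.017,"dz":0.005,"wx":0.13,"wy":-0.2,"wz":0.1,"fingers":0.4}
    - {"dx":0.008,"dy":0.017,"dz":0.005,"wx":0.13,"wy":-0.2,"wz":0.1,"fingers":0.4}
    - {"dx":0.008,"dy":0.017,"dz":0.005,"wx":0.13,"wy":-0.2,"wz":0.1,"fingers":0.4}
    - {"dx":0.008,"dy":0.017,"dz":0.005,"wx":0.13,"wy":-0.2,"wz":0.1,"fingers":0.4}
    - {"dx":0.008,"dy":0.017,"dz":0.005,"wx":0.13,"wy":-0.2,"wz":0.1,"fingers":0.4}

```text
clock: 13.62
eef_pos: [453.7, -160.8, 179.8]
tool_rot: [-1.569, 1.218, -0.073]
force: [-0.2, -0.7, 0.6]
width: 51.3
```

```bash
python3 em2.py 65 5;python3 -c "
from h import *
rel()
im=save('wrist','w4.png')
cv2.imwrite('pics/w4z.png',cv2.resize(im[100:300,150:400],None,fx=3,fy=3,interpolation=cv2.INTER_CUBIC)[:,:,::-1])"
```

```text
t 13.62 q [ 0.871  0.449 -0.705  2.322  1.11   0.243  0.705] P [ 453.7 -160.8  179.8] w 51.3 F [-0.2 -0.7  0.6] M [ 0.02  0.38 -0.  ]
Ftool [-0.6 -0.1 -0.7] toalign deg [0.   0.05 0.21]
5 rows [ 0.0149  0.0002 -0.0002] [0.   0.   0.01]
pred q [ 0.79  0.58 -0.64  2.33  1.69  0.26  0.14]
height 120.77 off ydown,z(left) [-0.45  0.87] spin rad [-0.    -0.001 -0.004]
```

View pics/w4z.png

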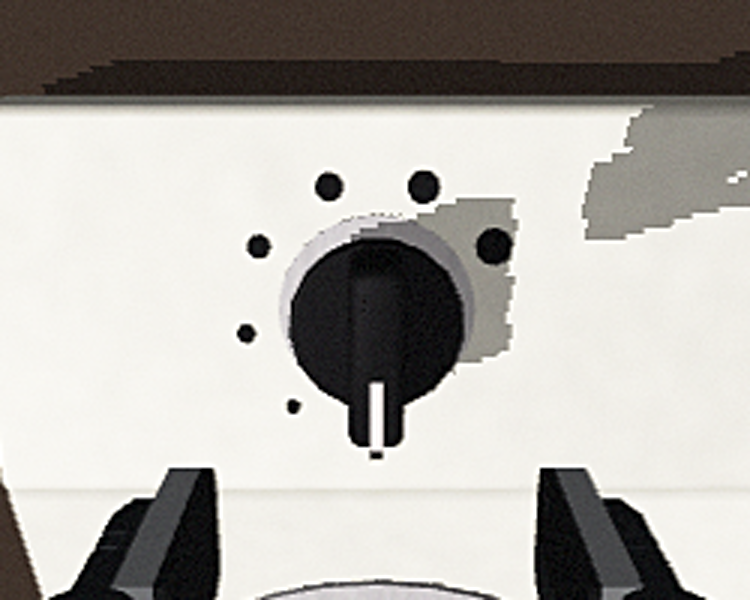

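The knob sits midway between the fingers: its white line is at zoomed x=376 and the pad edges are at 217 and 537. I'll refit the ring from this view.

```bash
cat > fitdial.py <<'E'
from h import *
from scipy.optimize import least_squares
def fitd(d):
    a=np.radians(40*np.arange(1,7))
    def ring(p):
        T=frame(p[3]); u=-T[:,1]; l=T[:,2]
        return [np.array(p[:3])+38*(np.cos(t)*u-np.sin(t)*l) for t in a]
    r=lambda p:np.concatenate([proj('wrist',X)-q for X,q in zip(ring(p),d)])
    o=least_squares(r,[494,-165,66,-.076]); print(o.x.round(3),r(o.x).round(2))
E
python3 - <<'E'
from fitdial import *
fitd(np.array([(293.5,406.5),(246,333.5),(259,246),(329,186),(424,186.5),(494,246)])/3-.33+[150,100])
E
```

```text
[ 4.91773e+02 -1.64169e+02  6.48010e+01 -7.70000e-02] [-0.05  0.    0.07 -0.02 -0.07 -0.01  0.07  0.08 -0.05 -0.07  0.04  0.01]
```

Request:
servo_tool:
  rows:
    - {"dx":0.015,"dy":0,"dz":0,"wx":0,"wy":0,"wz":0,"fingers":0.4}
    - {"dx":0.015,"dy":0,"dz":0,"wx":0,"wy":0,"wz":0,"fingers":0.4}
    - {"dx":0.015,"dy":0,"dz":0,"wx":0,"wy":0,"wz":0,"fingers":0.4}
    - {"dx":0.015,"dy":0,"dz":0,"wx":0,"wy":0,"wz":0,"fingers":0.4}
    - {"dx":0.01,"dy":0,"dz":0,"wx":0,"wy":0,"wz":0,"fingers":0.4}

```text
clock: 14.3
eef_pos: [472.5, -162.4, 130.6]
tool_rot: [-1.572, 1.218, -0.075]
force: [-0.2, -0.1, 0.6]
width: 51.1
```

```bash
python3 em2.py 25 5;python3 -c "
from h import *
rel();"
```

```text
t 14.3 q [ 0.796  0.578 -0.652  2.328  1.666  0.266  0.163] P [ 472.5 -162.4  130.6] w 51.1 F [-0.2 -0.1  0.6] M [-0.01  0.34  0.06]
Ftool [-0.7 -0.  -0.1] toalign deg [0.06 0.   0.23]
5 rows [ 0.0115  0.0004 -0.0002] [0.   0.   0.01]
pred q [ 0.82  0.71 -0.72  2.32  1.88  0.39 -0.03]
height 68.08 off ydown,z(left) [-1.3   0.76] spin rad [-0.001 -0.    -0.004]
```

```bash
python3 -c "
from h import *
im=save('wrist','w5.png')
cv2.imwrite('pics/w5z.png',cv2.resize(im[120:320,150:400],None,fx=3,fy=3,interpolation=cv2.INTER_CUBIC)[:,:,::-1])"
```

```text
(no output)
```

View pics/w5z.png

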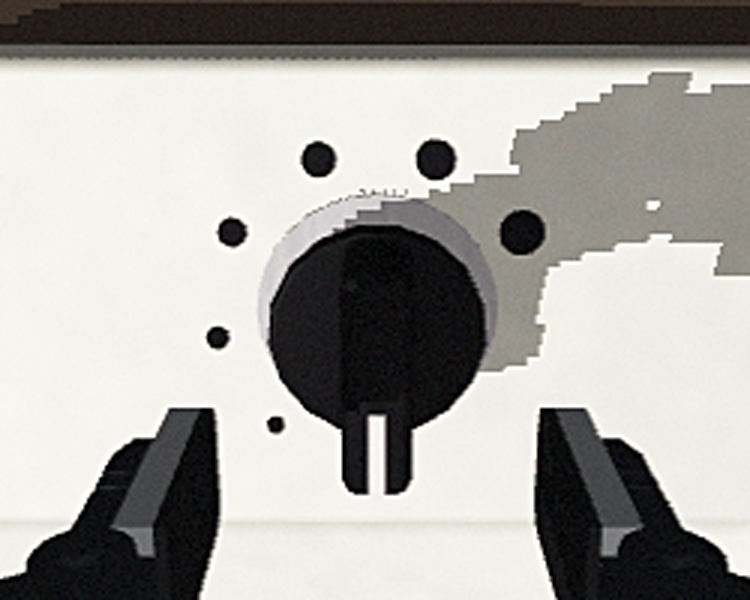

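Run:
```python
from fitdial import *
im=ctrl.get_image('wrist')
g=cv2.cvtColor(im,cv2.COLOR_RGB2GRAY)
pts=[]
for c in np.array([(276,425),(218,338),(232,232),(319,159.5),(436,160),(522,232)])/3-.33+[150,120]:
    x0,y0=int(c[0])-9,int(c[1])-9; w=g[y0:y0+20,x0:x0+20]; _,b=cv2.threshold(w,70,1,cv2.THRESH_BINARY_INV)
    n,l,stt,ce=cv2.connectedComponentsWithStats(b); k=l[9,9] or np.argmax(stt[1:,4])+1
    wt=(200-np.clip(w.astype(float),0,200))*(cv2.dilate((l==k).astype(np.uint8),np.ones((3,3)))>0); yy,xx=np.mgrid[:20,:20]; pts.append((x0+(wt*xx).sum()/wt.sum(),y0+(wt*yy).sum()/wt.sum()))
pts=np.array(pts);print(pts.round(2).tolist());fitd(pts)
```

```text
[[241.35, 261.77], [221.9, 232.74], [226.63, 197.63], [255.51, 173.34], [294.62, 173.32], [323.54, 197.68]]
[ 4.94114e+02 -1.64373e+02  6.66640e+01 -7.40000e-02] [-0.01  0.04 -0.03  0.04  0.05 -0.02  0.02 -0.02  0.03  0.01 -0.07 -0.05]
```

```bash
sed -i 's/^D=.*/D=np.array([494.1,-164.4,66.6])/' h.py; sed -i 's/^HOB=.*/HOB=[626.3,-63.4,-0.075]/' h.py; python3 em2.py 23 5; python3 -c "
from h import *
rel()"
```

```text
t 14.4 q [ 0.797  0.578 -0.652  2.328  1.664  0.265  0.165] P [ 472.2 -162.2  130.4] w 51.4 F [-0.2  0.5  0.7] M [ 0.01  0.36 -0.03]
Ftool [-0.7 -0.   0.5] toalign deg [0.02 0.03 0.18]
5 rows [ 0.0119  0.0003 -0.0001] [0.   0.   0.01]
pred q [ 0.82  0.72 -0.73  2.32  1.89  0.39 -0.04]
height 67.47 off ydown,z(left) [-1.15  0.52] spin rad [-0.    -0.001 -0.003]
```

Request:
servo_tool:
  rows:
    - {"dx":0.012,"dy":0.0003,"dz":-0.0001,"wx":0,"wy":0,"wz":0.01,"fingers":0.4}
    - {"dx":0.012,"dy":0.0003,"dz":-0.0001,"wx":0,"wy":0,"wz":0.01,"fingers":0.4}
    - {"dx":0.012,"dy":0.0003,"dz":-0.0001,"wx":0,"wy":0,"wz":0.01,"fingers":0.4}
    - {"dx":0.012,"dy":0.0003,"dz":-0.0001,"wx":0,"wy":0,"wz":0.01,"fingers":0.4}
    - {"dx":0.011,"dy":0.0003,"dz":-0.0001,"wx":0,"wy":0,"wz":0.01,"fingers":0.4}

```text
clock: 15.02
eef_pos: [486.3, -164.1, 88.7]
tool_rot: [-1.573, 1.223, -0.077]
force: [1.2, -0.1, -0.5]
width: 51.4
```

```bash
python3 -c "
from h import *
st();rel();save('wrist','w6.png')"
```

```text
t 15.03 q [ 0.817  0.715 -0.721  2.316  1.873  0.386 -0.021] P [ 486.3 -164.1   88.7] w 51.4 F [ 1.2 -0.1 -0.5] M [0.04 0.35 0.03]
Ftool [ 0.9 -1.   0. ] toalign deg [ 0.   -0.04 -0.08]
height 23.43 off ydown,z(left) [-0.25 -0.33] spin rad [-0.     0.001  0.001]
```

View pics/w6.png

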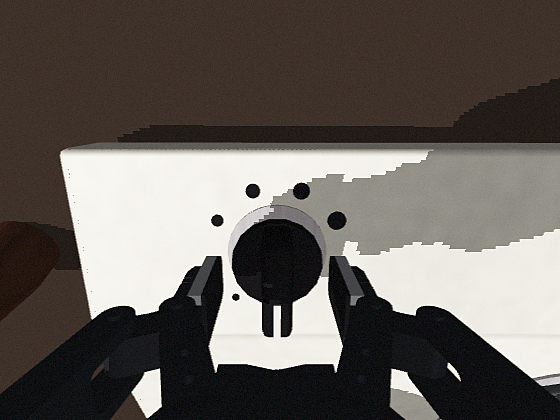

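The knob, at (277,270), is straddled evenly by the pads at x=220 and x=332. I'll close the fingers on it.

Request:
servo_tool:
  rows:
    - {"dx":0,"dy":0,"dz":0,"wx":0,"wy":0,"wz":0,"fingers":1}
    - {"dx":0,"dy":0,"dz":0,"wx":0,"wy":0,"wz":0,"fingers":1}
    - {"dx":0,"dy":0,"dz":0,"wx":0,"wy":0,"wz":0,"fingers":1}
    - {"dx":0,"dy":0,"dz":0,"wx":0,"wy":0,"wz":0,"fingers":1}

```text
clock: 15.58
eef_pos: [486.1, -163.6, 89.1]
tool_rot: [-1.571, 1.223, -0.075]
force: [0.2, 1.7, 0.2]
width: 12.7
```

```bash
python3 -c "
from h import *
st();rel();save('wrist','w7.png')"
```

```text
t 15.57 q [ 0.817  0.713 -0.721  2.316  1.872  0.385 -0.02 ] P [ 486.1 -163.6   89.1] w 12.7 F [0.2 1.7 0.2] M [0.35 0.39 0.04]
Ftool [-0.1 -0.1  1.7] toalign deg [ 0.04  0.   -0.08]
height 23.92 off ydown,z(left) [-0.18  0.23] spin rad [-0.001 -0.     0.001]
```

View pics/w7.png

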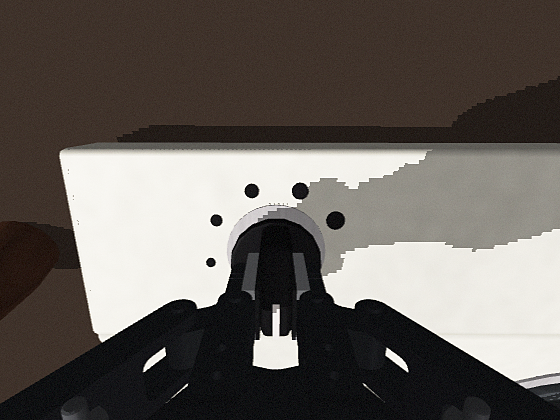

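Gripped at a width of 12.7 mm with little side force. I'll push a little and see how it feels.

Request:
servo_tool:
  rows:
    - {"dx":0.004,"dy":0,"dz":0,"wx":0,"wy":0,"wz":0,"fingers":1}
    - {"dx":0,"dy":0,"dz":0,"wx":0,"wy":0,"wz":0,"fingers":1}

```text
clock: 15.88
eef_pos: [487.2, -163.7, 86.1]
tool_rot: [-1.571, 1.223, -0.074]
force: [0.2, 2.2, -0.5]
width: 12.7
```

```bash
python3 -c "
from h import *
st();rel()"
```

```text
t 15.88 q [ 0.818  0.723 -0.724  2.315  1.883  0.393 -0.029] P [ 487.2 -163.7   86.1] w 12.7 F [ 0.2  2.2 -0.5] M [0.4  0.36 0.12]
Ftool [0.4 0.1 2.2] toalign deg [ 0.03  0.01 -0.09]
height 20.7 off ydown,z(left) [-0.19  0.23] spin rad [-0.    -0.     0.002]
```

Request:
servo_tool:
  rows:
    - {"dx":0.003,"dy":0,"dz":0,"wx":0,"wy":0,"wz":0,"fingers":1}
    - {"dx":0,"dy":0,"dz":0,"wx":0,"wy":0,"wz":0,"fingers":1}

```text
clock: 16.12
eef_pos: [487.9, -163.7, 84.1]
tool_rot: [-1.571, 1.223, -0.075]
force: [-0.6, 2.9, 3.3]
width: 12.3
```

```bash
python3 -c "
from h import *
st();rel()
im=save('wrist','w8.png')
a=cv2.imread('pics/w7.png')[190:350,180:380]
cv2.imwrite('pics/w8z.png',cv2.resize(np.hstack([a,im[190:350,180:380,::-1]]),None,fx=2,fy=2,interpolation=cv2.INTER_CUBIC))"
```

```text
t 16.12 q [ 0.818  0.729 -0.727  2.314  1.891  0.399 -0.035] P [ 487.9 -163.7   84.1] w 12.3 F [-0.6  2.9  3.3] M [0.51 0.34 0.08]
Ftool [-3.4 -0.3  2.9] toalign deg [ 0.03  0.   -0.08]
height 18.58 off ydown,z(left) [-0.14  0.21] spin rad [-0.001 -0.     0.001]
```

View pics/w8z.png

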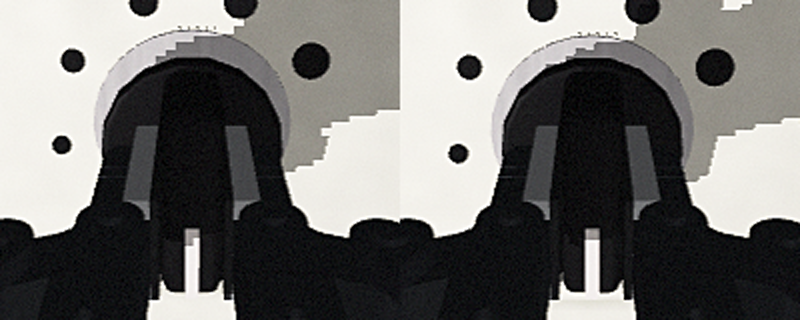

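Compared with the panel, the knob moved in with the gripper: the pointer line stays at the same place between the pads, while the dots shift by about 7 px. The force is about 3.4 N, which fits the spring, so it seems to sink at 0. I'll push on to the firm stop.

Request:
servo_tool:
  rows:
    - {"dx":0.003,"dy":0,"dz":0,"wx":0,"wy":0,"wz":0,"fingers":1}
    - {"dx":0.002,"dy":0,"dz":0,"wx":0,"wy":0,"wz":0,"fingers":1}
    - {"dx":0,"dy":0,"dz":0,"wx":0,"wy":0,"wz":0,"fingers":1}

```text
clock: 16.55
eef_pos: [489.1, -163.8, 80.8]
tool_rot: [-1.572, 1.223, -0.075]
force: [-3.3, 3.2, 7.0]
width: 12.5
```

```bash
python3 -c "
from h import *
st();rel()
im=save('wrist','w9.png')
a=cv2.imread('pics/w7.png')[190:350,180:380]
cv2.imwrite('pics/w9z.png',cv2.resize(np.hstack([a,im[190:350,180:380,::-1]]),None,fx=2,fy=2,interpolation=cv2.INTER_CUBIC))"
```

```text
t 16.55 q [ 0.819  0.74  -0.731  2.313  1.903  0.408 -0.044] P [ 489.1 -163.8   80.8] w 12.5 F [-3.3  3.2  7. ] M [0.47 0.46 0.11]
Ftool [-7.8  0.9  3. ] toalign deg [ 0.06 -0.01 -0.07]
height 15.08 off ydown,z(left) [-0.16  0.24] spin rad [-0.001  0.     0.001]
```

View pics/w9z.png

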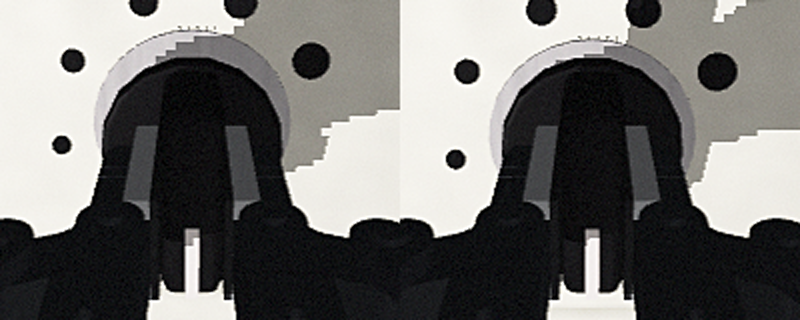

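The knob has sunk 8.8 mm and the force is 7.8 N, so it is at the firm stop. Next I turn clockwise (+wx) while keeping it in.

Request:
servo_tool:
  rows:
    - {"dx":0.0007,"dy":0,"dz":0,"wx":0.5,"wy":0,"wz":0,"fingers":1}
    - {"dx":0,"dy":0,"dz":0,"wx":0.8,"wy":0,"wz":0,"fingers":1}
    - {"dx":0,"dy":0,"dz":0,"wx":0.8,"wy":0,"wz":0,"fingers":1}
    - {"dx":0,"dy":0,"dz":0,"wx":0.8,"wy":0,"wz":0,"fingers":1}

```text
clock: 17.1
eef_pos: [489.2, -163.3, 80.8]
tool_rot: [-1.266, 1.222, -0.074]
force: [-5.3, 3.6, 13.7]
width: 12.8
```

```bash
python3 -c "
from h import *
st();rel()
im=save('wrist','w10.png')
cv2.imwrite('pics/w10z.png',cv2.resize(im[150:350,130:430,::-1],None,fx=2.5,fy=2.5,interpolation=cv2.INTER_CUBIC))"
```

```text
t 17.1 q [ 0.864  0.767 -0.807  2.312  1.861  0.463 -0.302] P [ 489.2 -163.3   80.8] w 12.8 F [-5.3  3.6 13.7] M [0.57 0.55 0.33]
Ftool [-14.7   1.5   2.9] toalign deg [-17.42   0.02  -0.05]
height 15.04 off ydown,z(left) [-0.17  0.75] spin rad [ 0.304 -0.     0.001]
```

View pics/w10z.png

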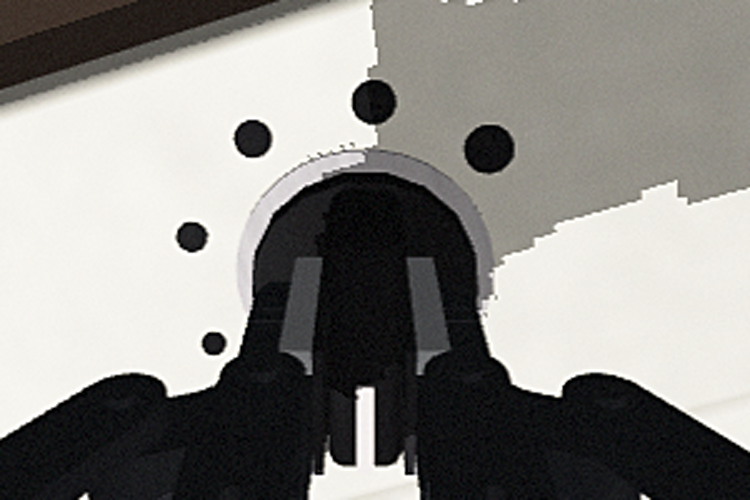

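Request:
servo_tool:
  rows:
    - {"dx":0,"dy":-0.0002,"dz":-0.0005,"wx":0.8,"wy":0,"wz":0,"fingers":1}
    - {"dx":0,"dy":0,"dz":0,"wx":0.8,"wy":0,"wz":0,"fingers":1}
    - {"dx":0,"dy":0,"dz":0,"wx":0.8,"wy":0,"wz":0,"fingers":1}
    - {"dx":0,"dy":0,"dz":0,"wx":0.8,"wy":0,"wz":0,"fingers":1}
    - {"dx":0,"dy":0,"dz":0,"wx":0.8,"wy":0,"wz":0,"fingers":1}

```text
clock: 17.77
eef_pos: [489.5, -162.7, 80.9]
tool_rot: [-0.842, 1.222, -0.068]
force: [-5.5, 4.5, 11.9]
width: 12.5
```

```bash
python3 -c "
from h import *
st();rel()"
```

```text
t 17.77 q [ 0.915  0.803 -0.897  2.311  1.818  0.532 -0.669] P [ 489.5 -162.7   80.9] w 12.5 F [-5.5  4.5 11.9] M [0.84 0.42 0.45]
Ftool [-13.2   3.7   2.2] toalign deg [-41.39   0.12  -0.07]
height 15.08 off ydown,z(left) [-0.5   1.37] spin rad [ 0.722 -0.002  0.001]
```

Request:
servo_tool:
  rows:
    - {"dx":0,"dy":0.0006,"dz":0.0007,"wx":0.8,"wy":0,"wz":0,"fingers":1}
    - {"dx":0,"dy":0,"dz":0,"wx":0.8,"wy":0,"wz":0,"fingers":1}
    - {"dx":0,"dy":0,"dz":0,"wx":0.8,"wy":0,"wz":0,"fingers":1}
    - {"dx":0,"dy":0,"dz":0,"wx":0.8,"wy":0,"wz":0,"fingers":1}
    - {"dx":0,"dy":0,"dz":0,"wx":0.8,"wy":0,"wz":0,"fingers":1}

```text
clock: 18.4
eef_pos: [490.0, -162.3, 81.1]
tool_rot: [-0.424, 1.221, -0.07]
force: [-3.4, 3.9, 12.9]
width: 12.5
```

```bash
python3 -c "
from h import *
st();rel()
im=save('wrist','w11.png')
cv2.imwrite('pics/w11z.png',cv2.resize(im[150:350,130:430,::-1],None,fx=2.5,fy=2.5,interpolation=cv2.INTER_CUBIC))"
```

```text
t 18.4 q [ 0.955  0.84  -0.975  2.309  1.789  0.598 -1.054] P [ 490.  -162.3   81.1] w 12.5 F [-3.4  3.9 12.9] M [0.81 0.27 0.34]
Ftool [-13.4   3.    2.4] toalign deg [-6.54e+01  1.10e-01 -4.00e-02]
height 15.05 off ydown,z(left) [-0.99  1.79] spin rad [ 1.141e+00 -2.000e-03  1.000e-03]
```

View pics/w11z.png

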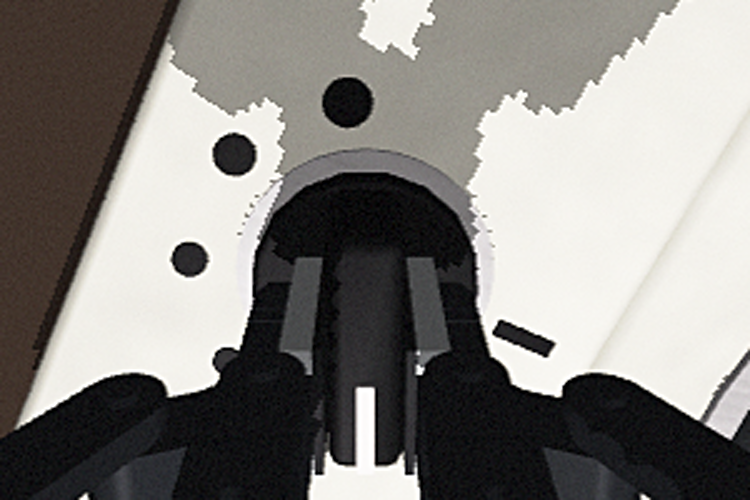

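The knob is following: the pointer is still between the pads, the OFF bar is now at (525,338) and the spin is 1.14. I'll go on past 1.15, then ease the push.

Request:
servo_tool:
  rows:
    - {"dx":0,"dy":0,"dz":0,"wx":0.8,"wy":0,"wz":0,"fingers":1}
    - {"dx":0,"dy":0,"dz":0,"wx":0.8,"wy":0,"wz":0,"fingers":1}
    - {"dx":-0.001,"dy":0,"dz":0,"wx":0.8,"wy":0,"wz":0,"fingers":1}
    - {"dx":-0.002,"dy":0,"dz":0,"wx":0.8,"wy":0,"wz":0,"fingers":1}
    - {"dx":-0.002,"dy":0,"dz":0,"wx":0.8,"wy":0,"wz":0,"fingers":1}

```text
clock: 19.08
eef_pos: [489.7, -162.1, 84.0]
tool_rot: [-0.001, 1.221, -0.065]
force: [4.3, 5.3, -2.1]
width: 12.7
```

```bash
python3 -c "
from h import *
st();rel()"
```

```text
t 19.07 q [ 0.991  0.867 -1.043  2.308  1.758  0.652 -1.438] P [ 489.7 -162.1   84. ] w 12.7 F [ 4.3  5.3 -2.1] M [ 1.05 -0.18  0.55]
Ftool [3.3 5.6 3. ] toalign deg [-89.43   0.19  -0.11]
height 17.93 off ydown,z(left) [-1.68  2.01] spin rad [ 1.561 -0.003  0.002]
```

Request:
servo_tool:
  rows:
    - {"dx":0,"dy":0.001,"dz":0.0005,"wx":0.8,"wy":0,"wz":0,"fingers":1}
    - {"dx":0,"dy":0,"dz":0,"wx":0.8,"wy":0,"wz":0,"fingers":1}
    - {"dx":0,"dy":0,"dz":0,"wx":0.8,"wy":0,"wz":0,"fingers":1}
    - {"dx":0,"dy":0,"dz":0,"wx":0.8,"wy":0,"wz":0,"fingers":1}
    - {"dx":0,"dy":0,"dz":0,"wx":0.8,"wy":0,"wz":0,"fingers":1}

```text
clock: 19.7
eef_pos: [490.3, -162.2, 84.5]
tool_rot: [0.413, 1.22, -0.071]
force: [1.0, 3.2, 4.1]
width: 12.5
```

```bash
python3 -c "
from h import *
st();rel()
im=save('wrist','w12.png')
cv2.imwrite('pics/w12z.png',cv2.resize(im[150:350,130:430,::-1],None,fx=2.5,fy=2.5,interpolation=cv2.INTER_CUBIC))"
```

```text
t 19.7 q [ 1.016  0.898 -1.101  2.307  1.743  0.708 -1.838] P [ 490.3 -162.2   84.5] w 12.5 F [1.  3.2 4.1] M [ 0.66 -0.17  0.29]
Ftool [-3.6  3.9  0.6] toalign deg [-1.1348e+02  1.4000e-01 -2.0000e-02]
height 18.22 off ydown,z(left) [-2.38  1.93] spin rad [ 1.981 -0.002  0.   ]
```

View pics/w12z.png

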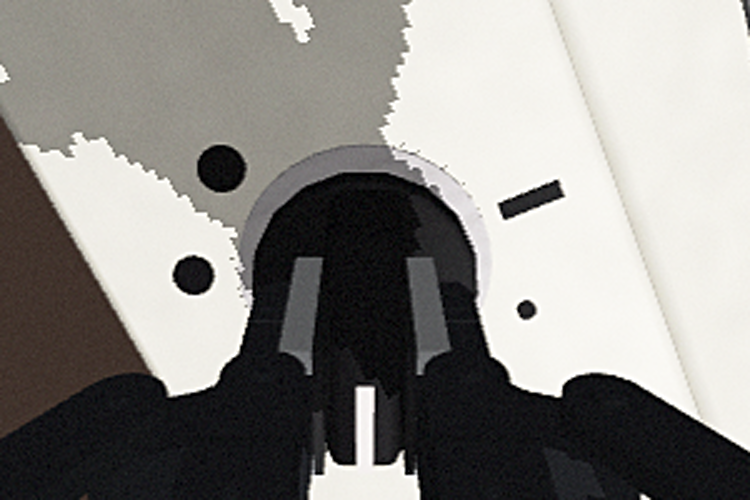

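Request:
servo_tool:
  rows:
    - {"dx":0,"dy":0.0004,"dz":0,"wx":0.78,"wy":0,"wz":0,"fingers":1}
    - {"dx":0,"dy":0,"dz":0,"wx":0.78,"wy":0,"wz":0,"fingers":1}
    - {"dx":0,"dy":0,"dz":0,"wx":0.78,"wy":0,"wz":0,"fingers":1}
    - {"dx":0,"dy":0,"dz":0,"wx":0.78,"wy":0,"wz":0,"fingers":1}
    - {"dx":0,"dy":0,"dz":0,"wx":0.78,"wy":0,"wz":0,"fingers":1}

```text
clock: 20.38
eef_pos: [490.8, -162.6, 84.6]
tool_rot: [0.818, 1.22, -0.074]
force: [3.8, 1.5, 3.9]
width: 12.6
```

```bash
python3 -c "
from h import *
st();rel()"
```

```text
t 20.38 q [ 1.034  0.925 -1.144  2.306  1.733  0.752 -2.231] P [ 490.8 -162.6   84.6] w 12.6 F [3.8 1.5 3.9] M [ 0.45 -0.41  0.28]
Ftool [-2.4  4.7  2. ] toalign deg [-1.3685e+02  1.5000e-01  4.0000e-02]
height 18.09 off ydown,z(left) [-2.93  1.58] spin rad [ 2.388e+00 -3.000e-03 -1.000e-03]
```

Request:
servo_tool:
  rows:
    - {"dx":0,"dy":0,"dz":0,"wx":0.78,"wy":0,"wz":0,"fingers":1}
    - {"dx":0,"dy":0,"dz":0,"wx":0.78,"wy":0,"wz":0,"fingers":1}
    - {"dx":0,"dy":0,"dz":0,"wx":0.78,"wy":0,"wz":0,"fingers":1}
    - {"dx":0,"dy":0,"dz":0,"wx":0.78,"wy":0,"wz":0,"fingers":1}

```text
clock: 20.88
eef_pos: [491.0, -163.0, 84.8]
tool_rot: [1.143, 1.219, -0.077]
force: [3.6, 2.0, 5.3]
width: 12.5
```

```bash
python3 -c "
from h import *
st();rel()
im=save('wrist','w13.png')
cv2.imwrite('pics/w13z.png',cv2.resize(im[150:350,130:430,::-1],None,fx=2.5,fy=2.5,interpolation=cv2.INTER_CUBIC))"
```

```text
t 20.88 q [ 1.044  0.94  -1.169  2.305  1.729  0.777 -2.551] P [ 491.  -163.    84.8] w 12.5 F [3.6 2.  5.3] M [ 0.32 -0.48  0.08]
Ftool [-3.7  5.6  0.1] toalign deg [-1.5561e+02  1.9000e-01  1.0000e-01]
height 18.22 off ydown,z(left) [-3.24  1.16] spin rad [ 2.716e+00 -3.000e-03 -2.000e-03]
```

View pics/w13z.png

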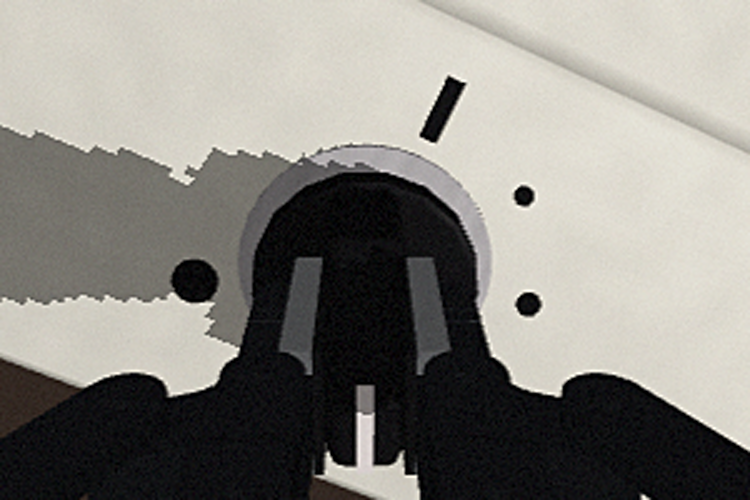

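Request:
servo_tool:
  rows:
    - {"dx":0,"dy":0,"dz":0,"wx":0.7,"wy":0,"wz":0,"fingers":1}
    - {"dx":-0.002,"dy":0,"dz":0,"wx":0,"wy":0,"wz":0,"fingers":1}
    - {"dx":-0.003,"dy":0,"dz":0,"wx":0,"wy":0,"wz":0,"fingers":1}
    - {"dx":-0.002,"dy":0,"dz":0,"wx":0,"wy":0,"wz":0,"fingers":1}
    - {"dx":0,"dy":0,"dz":0,"wx":0,"wy":0,"wz":0,"fingers":1}

```text
clock: 21.55
eef_pos: [489.3, -163.0, 89.6]
tool_rot: [1.214, 1.219, -0.077]
force: [6.1, 1.1, 2.9]
width: 12.8
```

```bash
python3 -c "
from h import *
st();rel()"
```

```text
t 21.55 q [ 1.05   0.929 -1.175  2.306  1.713  0.773 -2.611] P [ 489.3 -163.    89.6] w 12.8 F [6.1 1.1 2.9] M [ 0.4  -0.66  0.19]
Ftool [-0.6  6.8  0.9] toalign deg [-1.5964e+02  1.9000e-01  9.0000e-02]
height 23.28 off ydown,z(left) [-3.32  1.05] spin rad [ 2.786e+00 -3.000e-03 -1.000e-03]
```

Request:
servo_tool:
  rows:
    - {"dx":0,"dy":0,"dz":0,"wx":0,"wy":0,"wz":0,"fingers":0.4}
    - {"dx":0,"dy":0,"dz":0,"wx":0,"wy":0,"wz":0,"fingers":0.4}
    - {"dx":0,"dy":0,"dz":0,"wx":0,"wy":0,"wz":0,"fingers":0.4}
    - {"dx":-0.01,"dy":0,"dz":0,"wx":0,"wy":0,"wz":0,"fingers":0.4}
    - {"dx":-0.02,"dy":0,"dz":0,"wx":0,"wy":0,"wz":0,"fingers":0.4}

```text
clock: 22.18
eef_pos: [478.7, -161.9, 109.8]
tool_rot: [1.217, 1.224, -0.075]
force: [-0.2, -0.2, 0.3]
width: 51.1
```

Request:
servo_tool:
  rows:
    - {"dx":-0.03,"dy":0,"dz":0,"wx":0,"wy":0,"wz":0,"fingers":0.4}
    - {"dx":-0.03,"dy":0,"dz":0,"wx":0,"wy":0,"wz":0,"fingers":0.4}
    - {"dx":-0.03,"dy":0,"dz":0,"wx":0,"wy":0,"wz":0,"fingers":0.4}
    - {"dx":0,"dy":0,"dz":0,"wx":0,"wy":0,"wz":0,"fingers":0.4}

```text
clock: 22.68
eef_pos: [456.5, -161.0, 174.8]
tool_rot: [1.206, 1.221, -0.086]
force: [0.9, -0.2, -0.0]
width: 51.1
```

```bash
python3 -c "
from h import *
st();rel()
im=save('wrist','w14.png')
im=save('top','top2.png')
cv2.imwrite('pics/top2z.png',cv2.resize(im[120:300,170:500],None,fx=2.4,fy=2.4,interpolation=cv2.INTER_CUBIC)[:,:,::-1])"
```

```text
t 22.68 q [ 1.151  0.661 -1.211  2.314  1.371  0.604 -2.353] P [ 456.5 -161.   174.8] w 51.1 F [ 0.9 -0.2 -0. ] M [0.08 0.33 0.  ]
Ftool [0.3 0.7 0.4] toalign deg [-159.68    0.      0.3 ]
height 114.62 off ydown,z(left) [-1.52  0.58] spin rad [ 2.787 -0.    -0.005]
```

View pics/w14.png

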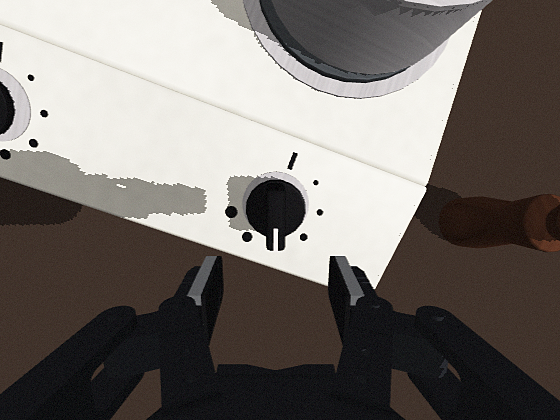

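View pics/top2z.png

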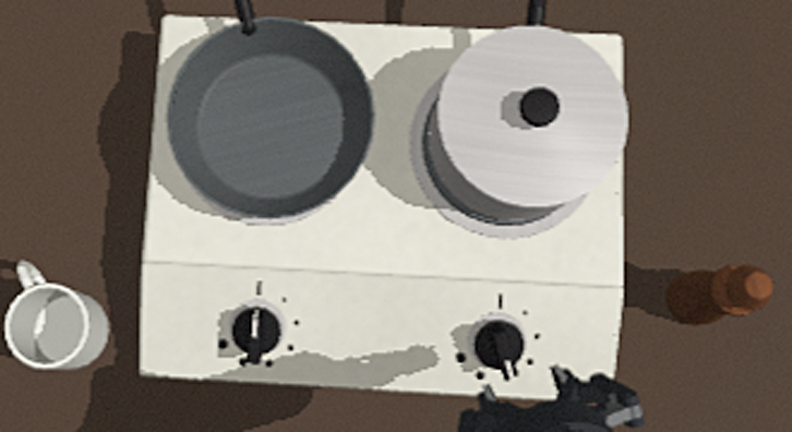

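The pointer at (276,245) lies over the fourth dot. Dots 1 to 3 are at (316,183), (320,212) and (304,237), and dots 5 and 6 are at (247,237) and (231,212). The left knob is still at OFF, and the pans, mug and mill are where they were. The arm is clear.

```bash
python3 -c "
from h import *
a=cv2.imread('pics/top0.png').astype(int);b=cv2.imread('pics/top2.png').astype(int)
d=np.abs(a-b).max(2); 
for n,(x0,x1,y0,y1) in dict(pan=(345,435,60,215),fry=(238,328,60,215),mug=(165,216,225,275),mill=(445,495,228,258)).items(): print(n,(d[y0:y1,x0:x1]>60).mean().round(4))
print(ctrl.finish_job())"
```

```text
pan 0.0
fry 0.0
mug 0.0
mill 0.0
the job is handed in; nothing more can be done
None
```

I switched on the right plate, the one under the lidded saucepan, with its own knob, and handed the job in at about 22.7 s on the clock. No verdict is reported.

**What I did**
- I gripped the right knob at OFF and pushed. It sank straight away, 8.8 mm to the firm stop at about 8 N, so the unlock spot was within reach of 0 and no searching was needed.
- I kept it in while turning clockwise past 1.15 rad.
- I then eased the push and went on to 2.786 rad at the gripper. The fourth mark is at 2.793.
- I let the knob rise, opened the fingers and backed off.

**Last checks**
- **Right knob:** the pointer covers the fourth heat mark, with three dots on one side and two on the other.
- **Left knob:** it is still at OFF.
- **Pans, mug and mill:** comparing the first and last top pictures shows no change at any of them.
- **Arm:** it is clear of everything, about 115 mm off the panel, with no contact force.

**Deviations**
- The first approach stopped short at joint limits, so I re-routed the arm high over the hob before coming down again.
- While turning, the gripper's centre drifted about 3 mm relative to my measured knob axis, with side forces of up to 7 N. My measured axis, or the grip on the knob, was probably 1–2 mm off.
- One of the three camera fits of the dial disagreed with the other two by about 3 mm. I went with the two that agreed.

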